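Load the milling tool rack in order

TASK

Move the four collet chucks from the storage row into the lipped tool rack, one to a bay: the one standing furthest to the robot's left (as the robot sees it, looking out over the bench) goes in the bay next to the red end block, its right-hand neighbour in the next bay, and so on, so that the rightmost ends up furthest from the red block. Lift each one over the lip and leave it standing upright on the floor of its bay; do not tip any of them over on the way.

Things in the scene. Friction and masses are not known exactly. Their poses are not given: they have to be found in the camera images.
- blue_chuck: Loose steel collet chuck (tool holder) with blue bands, 0.25 to 0.5 kg, standing on its foot; round about its own z. Foot 44 mm diameter, 0-22 mm high (dark steel, then blue ring from 8 mm up); plain upright body 32 mm diameter from 22 to 88 mm, its top 12 mm blue; thin cutter 10 mm diameter on top up to 105 mm. Grip it round the body. Origin: centre of the underside, z up.
- green_chuck: Loose steel collet chuck (tool holder) with green bands, 0.25 to 0.5 kg, standing on its foot; round about its own z. Foot 44 mm diameter, 0-22 mm high (dark steel, then green ring from 8 mm up); plain upright body 32 mm diameter from 22 to 88 mm, its top 12 mm green; thin cutter 10 mm diameter on top up to 105 mm. Grip it round the body. Origin: centre of the underside, z up.
- yellow_chuck: Loose steel collet chuck (tool holder) with yellow bands, 0.25 to 0.5 kg, standing on its foot; round about its own z. Foot 44 mm diameter, 0-22 mm high (dark steel, then yellow ring from 8 mm up); plain upright body 32 mm diameter from 22 to 88 mm, its top 12 mm yellow; thin cutter 10 mm diameter on top up to 105 mm. Grip it round the body. Origin: centre of the underside, z up.
- white_chuck: Loose steel collet chuck (tool holder) with white bands, 0.25 to 0.5 kg, standing on its foot; round about its own z. Foot 44 mm diameter, 0-22 mm high (dark steel, then white ring from 8 mm up); plain upright body 32 mm diameter from 22 to 88 mm, its top 12 mm white; thin cutter 10 mm diameter on top up to 105 mm. Grip it round the body. Origin: centre of the underside, z up.
- blue_pad: Fixed blue plate 72 mm (x) by 70 mm (y), 8 mm thick, its top 18 mm above the bench, in the storage rack. The blue chuck starts standing on it (within 5 mm of its centre). The four pads lie in a straight row along their own y, 75 mm apart centre to centre. Low steel strips along both long sides of the row rise 22 mm above the bench. Origin: centre of the underside; y points to the robot's left along the row (within 0.15 rad of the robot's y).
- green_pad: Fixed green plate 72 mm (x) by 70 mm (y), 8 mm thick, its top 18 mm above the bench, in the storage rack. The green chuck starts standing on it (within 5 mm of its centre). The four pads lie in a straight row along their own y, 75 mm apart centre to centre. Low steel strips along both long sides of the row rise 22 mm above the bench. Origin: centre of the underside; y points to the robot's left along the row (within 0.15 rad of the robot's y).
- yellow_pad: Fixed yellow plate 72 mm (x) by 70 mm (y), 8 mm thick, its top 18 mm above the bench, in the storage rack. The yellow chuck starts standing on it (within 5 mm of its centre). The four pads lie in a straight row along their own y, 75 mm apart centre to centre. Low steel strips along both long sides of the row rise 22 mm above the bench. Origin: centre of the underside; y points to the robot's left along the row (within 0.15 rad of the robot's y).
- white_pad: Fixed white plate 72 mm (x) by 70 mm (y), 8 mm thick, its top 18 mm above the bench, in the storage rack. The white chuck starts standing on it (within 5 mm of its centre). The four pads lie in a straight row along their own y, 75 mm apart centre to centre. Low steel strips along both long sides of the row rise 22 mm above the bench. Origin: centre of the underside; y points to the robot's left along the row (within 0.15 rad of the robot's y).
- tool_rack: Fixed grey rack, the destination: 78 mm (x) by 306 mm (y), with four open-topped bays in a row along its y, centres at y = -112.5, -37.5, +37.5 and +112.5 mm, x = 0. Bay floors are 12 mm above the bench; each bay is 66 mm (x) by 69 mm (y) inside. Retaining lips along both long sides are 6 mm thick and rise to 40 mm above the bench; the 6 mm walls between bays and at the ends rise to 30 mm. Origin: centre of the underside, at bench level; yaw within 0.15 rad.
- red_end: Fixed red end block, 78 by 24 mm and 50 mm high, at one end of the tool rack (either end; a grey one of the same size is at the other). Its centre is 52.5 mm along the row from the centre of the nearest bay. Origin: centre of the underside; axes parallel to the rack's.
There are look-alikes about, which are no part of the job. What is shaped like the green_chuck but orange is not meant. What is shaped like the yellow_chuck but orange is not meant.

How it is judged:
At the end, for the whole second after the job is handed in: Each chuck stands on the floor of its bay (within 6 mm in height, 14 mm across the rack and 15 mm along it of the bay's centre, under 0.1 rad tilt), at rest. Counted from the red block, the bays hold the chucks in the left-to-right order of their coloured pads (left = robot's left, +y) (((y of each of green_pad, yellow_pad, white_pad in the frame of blue_pad below -0.02 m and horizontal distance between blue_chuck and red_end between 0.0375 and 0.0685 m) or (y of green_pad in the frame of blue_pad above 0.02 m and y of each of yellow_pad, white_pad in the frame of blue_pad below -0.02 m and horizontal distance between blue_chuck and red_end between 0.1125 and 0.1435 m) or (y of each of green_pad, white_pad in the frame of blue_pad below -0.02 m and y of yellow_pad in the frame of blue_pad above 0.02 m and horizontal distance between blue_chuck and red_end between 0.1125 and 0.1435 m) or (y of each of green_pad, yellow_pad in the frame of blue_pad below -0.02 m and y of white_pad in the frame of blue_pad above 0.02 m and horizontal distance between blue_chuck and red_end between 0.1125 and 0.1435 m) or (y of each of green_pad, yellow_pad in the frame of blue_pad above 0.02 m and y of white_pad in the frame of blue_pad below -0.02 m and horizontal distance between blue_chuck and red_end between 0.1875 and 0.2185 m) or (y of each of green_pad, white_pad in the frame of blue_pad above 0.02 m and y of yellow_pad in the frame of blue_pad below -0.02 m and horizontal distance between blue_chuck and red_end between 0.1875 and 0.2185 m) or (y of green_pad in the frame of blue_pad below -0.02 m and y of each of yellow_pad, white_pad in the frame of blue_pad above 0.02 m and horizontal distance between blue_chuck and red_end between 0.1875 and 0.2185 m) or (y of each of green_pad, yellow_pad, white_pad in the frame of blue_pad above 0.02 m and horizontal distance between blue_chuck and red_end between 0.2625 and 0.2935 m)) and x of blue_chuck in the frame of tool_rack between -0.014 and 0.014 m and y of blue_chuck in the frame of tool_rack between -0.14 and 0.14 m and z of blue_chuck in the frame of tool_rack between 0.006 and 0.018 m and angle between each of blue_chuck, green_chuck, yellow_chuck, white_chuck's own z axis and vertical below 0.1 rad and linear speed of each of blue_chuck, green_chuck, yellow_chuck, white_chuck below 0.02 m/s and ((y of each of blue_pad, yellow_pad, white_pad in the frame of green_pad below -0.02 m and horizontal distance between green_chuck and red_end between 0.0375 and 0.0685 m) or (y of blue_pad in the frame of green_pad above 0.02 m and y of each of yellow_pad, white_pad in the frame of green_pad below -0.02 m and horizontal distance between green_chuck and red_end between 0.1125 and 0.1435 m) or (y of each of blue_pad, white_pad in the frame of green_pad below -0.02 m and y of yellow_pad in the frame of green_pad above 0.02 m and horizontal distance between green_chuck and red_end between 0.1125 and 0.1435 m) or (y of each of blue_pad, yellow_pad in the frame of green_pad below -0.02 m and y of white_pad in the frame of green_pad above 0.02 m and horizontal distance between green_chuck and red_end between 0.1125 and 0.1435 m) or (y of each of blue_pad, yellow_pad in the frame of green_pad above 0.02 m and y of white_pad in the frame of green_pad below -0.02 m and horizontal distance between green_chuck and red_end between 0.1875 and 0.2185 m) or (y of each of blue_pad, white_pad in the frame of green_pad above 0.02 m and y of yellow_pad in the frame of green_pad below -0.02 m and horizontal distance between green_chuck and red_end between 0.1875 and 0.2185 m) or (y of blue_pad in the frame of green_pad below -0.02 m and y of each of yellow_pad, white_pad in the frame of green_pad above 0.02 m and horizontal distance between green_chuck and red_end between 0.1875 and 0.2185 m) or (y of each of blue_pad, yellow_pad, white_pad in the frame of green_pad above 0.02 m and horizontal distance between green_chuck and red_end between 0.2625 and 0.2935 m)) and x of green_chuck in the frame of tool_rack between -0.014 and 0.014 m and y of green_chuck in the frame of tool_rack between -0.14 and 0.14 m and z of green_chuck in the frame of tool_rack between 0.006 and 0.018 m and ((y of each of blue_pad, green_pad, white_pad in the frame of yellow_pad below -0.02 m and horizontal distance between yellow_chuck and red_end between 0.0375 and 0.0685 m) or (y of blue_pad in the frame of yellow_pad above 0.02 m and y of each of green_pad, white_pad in the frame of yellow_pad below -0.02 m and horizontal distance between yellow_chuck and red_end between 0.1125 and 0.1435 m) or (y of each of blue_pad, white_pad in the frame of yellow_pad below -0.02 m and y of green_pad in the frame of yellow_pad above 0.02 m and horizontal distance between yellow_chuck and red_end between 0.1125 and 0.1435 m) or (y of each of blue_pad, green_pad in the frame of yellow_pad below -0.02 m and y of white_pad in the frame of yellow_pad above 0.02 m and horizontal distance between yellow_chuck and red_end between 0.1125 and 0.1435 m) or (y of each of blue_pad, green_pad in the frame of yellow_pad above 0.02 m and y of white_pad in the frame of yellow_pad below -0.02 m and horizontal distance between yellow_chuck and red_end between 0.1875 and 0.2185 m) or (y of each of blue_pad, white_pad in the frame of yellow_pad above 0.02 m and y of green_pad in the frame of yellow_pad below -0.02 m and horizontal distance between yellow_chuck and red_end between 0.1875 and 0.2185 m) or (y of blue_pad in the frame of yellow_pad below -0.02 m and y of each of green_pad, white_pad in the frame of yellow_pad above 0.02 m and horizontal distance between yellow_chuck and red_end between 0.1875 and 0.2185 m) or (y of each of blue_pad, green_pad, white_pad in the frame of yellow_pad above 0.02 m and horizontal distance between yellow_chuck and red_end between 0.2625 and 0.2935 m)) and x of yellow_chuck in the frame of tool_rack between -0.014 and 0.014 m and y of yellow_chuck in the frame of tool_rack between -0.14 and 0.14 m and z of yellow_chuck in the frame of tool_rack between 0.006 and 0.018 m and ((y of each of blue_pad, green_pad, yellow_pad in the frame of white_pad below -0.02 m and horizontal distance between white_chuck and red_end between 0.0375 and 0.0685 m) or (y of blue_pad in the frame of white_pad above 0.02 m and y of each of green_pad, yellow_pad in the frame of white_pad below -0.02 m and horizontal distance between white_chuck and red_end between 0.1125 and 0.1435 m) or (y of each of blue_pad, yellow_pad in the frame of white_pad below -0.02 m and y of green_pad in the frame of white_pad above 0.02 m and horizontal distance between white_chuck and red_end between 0.1125 and 0.1435 m) or (y of each of blue_pad, green_pad in the frame of white_pad below -0.02 m and y of yellow_pad in the frame of white_pad above 0.02 m and horizontal distance between white_chuck and red_end between 0.1125 and 0.1435 m) or (y of each of blue_pad, green_pad in the frame of white_pad above 0.02 m and y of yellow_pad in the frame of white_pad below -0.02 m and horizontal distance between white_chuck and red_end between 0.1875 and 0.2185 m) or (y of each of blue_pad, yellow_pad in the frame of white_pad above 0.02 m and y of green_pad in the frame of white_pad below -0.02 m and horizontal distance between white_chuck and red_end between 0.1875 and 0.2185 m) or (y of blue_pad in the frame of white_pad below -0.02 m and y of each of green_pad, yellow_pad in the frame of white_pad above 0.02 m and horizontal distance between white_chuck and red_end between 0.1875 and 0.2185 m) or (y of each of blue_pad, green_pad, yellow_pad in the frame of white_pad above 0.02 m and horizontal distance between white_chuck and red_end between 0.2625 and 0.2935 m)) and x of white_chuck in the frame of tool_rack between -0.014 and 0.014 m and y of white_chuck in the frame of tool_rack between -0.14 and 0.14 m and z of white_chuck in the frame of tool_rack between 0.006 and 0.018 m); the robot touches nothing.
It fails at once if the blue chuck is tipped over (more than 0.6 rad from upright) (angle between blue_chuck's own z axis and vertical above 0.6 rad).
It fails at once if the green chuck is tipped over (more than 0.6 rad from upright) (angle between green_chuck's own z axis and vertical above 0.6 rad).
It fails at once if the yellow chuck is tipped over (more than 0.6 rad from upright) (angle between yellow_chuck's own z axis and vertical above 0.6 rad).
It fails at once if the white chuck is tipped over (more than 0.6 rad from upright) (angle between white_chuck's own z axis and vertical above 0.6 rad).
It also fails if it takes over 96 s, if anything falls off the work surface, if the arm or the gripper's body presses on something with over 40 N, if the wrist force passes 120 N, or if a joint passes its speed limit or range.

ROBOT

A 7-joint arm with a two-finger parallel gripper is mounted at the origin on the work surface. World frame = base frame: x ahead of the robot, y to its left, z up, the work surface at z = 0. Lengths are in m, angles in rad, forces in N, time in s.
With the tool pointing down it reaches from about 0.425 to 0.875 m from the base axis. Payload 8.4 kg.
Tool frame: the origin (TCP) lies between the finger pads; the fingertips stand robot.nose_length ahead of it and the grasp point (between the pads) lies 6 mm ahead of it (robot.nose_length is the distance from the TCP to the fingertips, in m); z points along the fingers, y is the line along which they close (so a half turn about z gives the same grasp; the last joint's range is limited). The gripper opens to 85 mm and grips with 20 to 120 N. Pads are 22 mm wide; open, the fingers measure 114 mm over their backs; the gripper's body (76 mm by 85 mm) begins 54 mm behind the grasp point. The pads swing forward as they close: fully open they stand 13 mm farther back than shut.
Start: joints at [1.167, 0.333, 0.04, 1.465, -0.013, 1.343, -0.059], TCP at [0.195, -0.62, 0.256] pointing down, gripper open.
Joint ranges: [-2.58, 2.58], [-0.38, 2.09], [-1.3, 1.39], [0.25, 2.4], [-1.5, 4.64], [0.08, 2.09], [-2.65, 2.65]. Speed limits (rad/s): [2.22, 2.22, 2.79, 2.79, 3.14, 3.14, 3.14].

INTERFACE

Orientations are given as [roll, pitch, yaw] about the fixed x, y, z axes, in that order (R = Rz(yaw) Ry(pitch) Rx(roll)).
In Python, from workcell import robot gives the robot as it stands.
- The arm moves only by the tool step_arm, never from a script. Its argument "series" is a list of rows, each an object of numbers: "x", "y", "z": the shift along the tool's x, y, z in cm; "wx", "wy", "wz": the turn, a rotation vector about the tool's x, y, z in degrees; "fingers": the closure, from 0 (fully open) to 1 (shut). In form: [{"x": .., "y": .., "z": .., "wx": .., "wy": .., "wz": .., "fingers": ..}, ...]. A call has 1 to 10 rows; each row shifts and turns the commanded pose from where the row before left it, along the tool's axes as they then stand; what a row does not reach is not made up. A row lasts 1/12 s, in which the tool goes at most 41.7 mm and 7.16 degrees, less where a joint would pass 70% of its speed; a pose out of reach is approached as far as the arm can. A call with a gripper value outside its range is refused whole. The fingers move at their own pace and stop on an object; "force" is the grip in N (left out, the last holds). Time passes only in rows, so rows that do not move let the fingers close. It gives the time, the measured TCP pose, the force, the opening and the grip force at its end, in the units of the state.
- robot.read_state(): the state, without advancing time (a new reading comes with each control period).
- robot.read_camera(name): name is "scene" or "side" or "wrist"; returns a dict with "image" (400x640x3 uint8, blue, green, red), "vfov" (degrees; the focal length in pixels is half the picture's height over the tangent of half this angle, whatever the lens; pixels are square), "cx", "cy" (the principal point, pixels), "dist_coeffs" ([k1, k2, p1, p2, k3] as OpenCV has them; the pictures are not rectified), "world_from_camera" (4x4, takes a point from camera to world coordinates); the wrist camera has in their place "tool_from_camera" (4x4, takes a point from camera to tool coordinates, whose origin is the TCP and whose axes are the flange's). Camera axes: x right, y down, z forward; pixel columns grow to the right and rows downward; lengths in m; the calibration is good to about 2 mm. A picture is of the moment at which its call begins: read the wrist's pose just before it. There is no depth.
- robot.sign_off(): hands the job in; it is judged then, once.
Trained networks look in the newest picture that a camera, given by its name, has taken for a name from the list of things; names that differ only in an ending like _2 or _b are one class to them, and where a whole thing is asked for, a point or a joint stands for the part that bears it (a point fixed in the world has none). Each returns a list of dicts, best first, with "conf" (0 to 1); they miss things now and then, are a little off and sometimes report something else, mostly with a low value. They report only what shows in the picture. A call takes as long as a camera call. They do not tell look-alikes from the thing itself.
- robot.trace(camera, thing): "pixels" (400x640 bool, what is visible of it) and "at" ([column, row] as shares, 0 to 1, of the picture: columns of its width, rows of its height, amid what is visible of it).
- robot.landmark_of(camera, thing): "at" ([column, row] as shares, 0 to 1, of the picture: columns of its width, rows of its height: a listed point, or the origin of a listed thing).
The state is a dict: "t": time; "joint_pos": joint angles; "qd": joint speeds; "joint_efforts": joint torques, N m; "eef_pos": TCP position; "eef_rot": TCP orientation; "force": force on the tool from outside, world axes, zero at the start; "moment": the same for the moment, N m; "gripper_width": finger opening in m; "grasp_force": force on a finger pad.
Only numpy, scipy, OpenCV 4.12 (cv2) and the standard library are available. Lean on these libraries where they do the work, as an engineer would, in place of code of your own. Each camera call takes 0.05 s, during which the arm holds its last target. There are 200 camera calls.

## Working session

There is one attempt and no reset: what is moved stays moved. The work goes in short steps, Python scripts to look and compute and a tool call to move; the robot and the scene stay as the last step left them, time stands still between calls to the robot, and variables do not carry over. Pictures are saved under pics/ and viewed, at most 17 in all, crops included, and the job is handed in when it is done.

Besides the shell and the picture viewer there is one more tool, called after "Call:" as name(argument=value, ...), one argument or row to a line, values as JSON. step_arm: Moves the arm, as the interface text tells. Its arguments: {"type":"object","properties":{"series":{"type":"array","items":{"type":"object","properties":{"x":{"type":"number"},"y":{"type":"number"},"z":{"type":"number"},"wx":{"type":"number"},"wy":{"type":"number"},"wz":{"type":"number"},"fingers":{"type":"number"}}}},"force":{"type":"number"}},"required":["series"]}

```bash
mkdir -p pics; ls; python3 - <<'E'
from workcell import robot
import cv2
s=robot.read_state();print(s);print(robot.nose_length)
for n in("scene","side"):
    c=robot.read_camera(n);cv2.imwrite(f"pics/{n}0.png",c["image"]);print(n,c["vfov"],c["cx"],c["cy"],c["dist_coeffs"],c["world_from_camera"])
E
```

```text
pics
{'t': 0.0, 'joint_pos': array([ 1.16682365,  0.333876  ,  0.03987641,  1.4662969 , -0.01342047,
        1.34330339, -0.05849369]), 'qd': array([-2.49847388e-04,  7.34277865e-06, -4.55482886e-04, -2.03109990e-03,
       -1.56881677e-03,  5.44361391e-04,  1.63037869e-03]), 'joint_efforts': array([ 8.04146134e-05, -6.58546972e+01,  1.36577759e+00, -4.05555940e+01,
        1.68305106e-02,  1.29546801e-02,  1.05677634e-05]), 'eef_pos': array([ 0.19490002, -0.61964204,  0.25543128]), 'eef_rot': array([-3.13997754e+00,  8.95201315e-05,  3.04754405e-01]), 'force': array([-0.36477315, -0.2658507 ,  0.01413715]), 'moment': array([-0.024729  , -0.00210771,  0.03264788]), 'grasp_force': 0.0, 'gripper_width': 0.08557283526075608}
0.025
scene 55.34641914622988 324.8886731640593 201.61130730071199 [-0.02579199  0.          0.          0.          0.        ] [[-0.5374197   0.53343486 -0.65316714  1.00629565]
 [ 0.8432994   0.33523672 -0.42007435  0.29547972]
 [-0.00511669 -0.77657169 -0.63000812  0.46468424]
 [ 0.          0.          0.          1.        ]]
side 48.703723406613214 315.8169394162544 200.36113201689835 [-0.12678593  0.          0.          0.          0.        ] [[ 0.99928536 -0.02176759  0.03090212  0.51382868]
 [-0.03759552 -0.4876383   0.8722359  -0.72810112]
 [-0.00391741 -0.87277435 -0.48810818  0.45087237]
 [ 0.          0.          0.          1.        ]]
```

View pics/scene0.png

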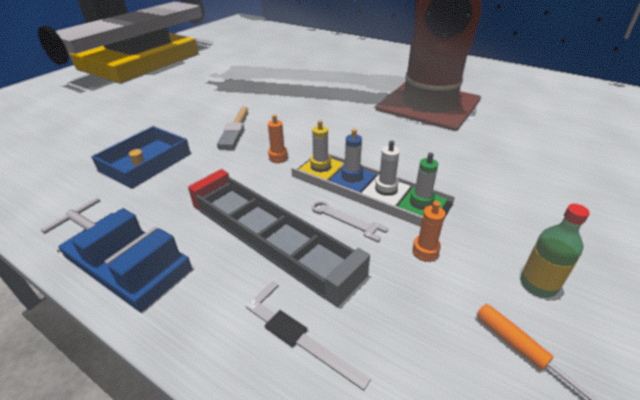

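View pics/side0.png

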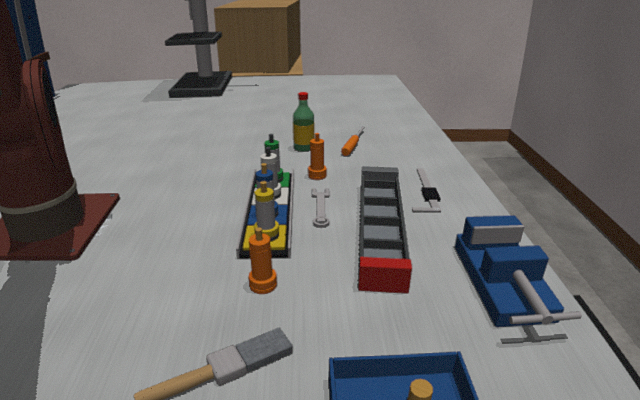

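The scene view shows the pad row as yellow (320,148), blue (353,157), white (388,168) and green (427,182), and the side view agrees. Image right is +y, so left to right for the robot the order is green, white, blue, yellow. The red block is at the -y end (208,185). The orange look-alikes at (277,140) and (430,232) stand off the pads and are not meant. Next I'll confirm this with a crop and triangulate.

```bash
cat > h.py <<'E'
import numpy as np,cv2
from workcell import robot
def cam(n):
    s=robot.read_state() if n=="wrist" else None
    c=robot.read_camera(n)
    f=200/np.tan(np.radians(c["vfov"])/2)
    c["K"]=np.array([[f,0,c["cx"]],[0,f,c["cy"]],[0,0,1]])
    if n=="wrist":
        from scipy.spatial.transform import Rotation as R
        T=np.eye(4);T[:3,:3]=R.from_euler("xyz",s["eef_rot"]).as_matrix();T[:3,3]=s["eef_pos"]
        c["W"]=T@c["tool_from_camera"]
    else: c["W"]=c["world_from_camera"]
    return c
def ray(c,px):
    u=cv2.undistortPoints(np.array([[px]],float),c["K"],np.array(c["dist_coeffs"],float))[0,0]
    d=c["W"][:3,:3]@np.array([u[0],u[1],1]);return c["W"][:3,3],d/np.linalg.norm(d)
def onz(c,px,z):
    o,d=ray(c,px);return o+d*(z-o[2])/d[2]
def tri(r):
    A=np.zeros((3,3));b=np.zeros(3)
    for o,d in r:
        P=np.eye(3)-np.outer(d,d);A+=P;b+=P@o
    p=np.linalg.solve(A,b);return p,max(np.linalg.norm((np.eye(3)-np.outer(d,d))@(p-o)) for o,d in r)
def proj(c,P):
    Wi=np.linalg.inv(c["W"])
    return cv2.projectPoints(np.atleast_2d(np.array(P,float)),cv2.Rodrigues(Wi[:3,:3])[0],Wi[:3,3],c["K"],np.array(c["dist_coeffs"],float))[0][:,0]
E
python3 - <<'E'
from h import *
np.set_printoptions(precision=4,suppress=True)
C={n:cam(n) for n in("scene","side")}
a=cv2.resize(C["scene"]["image"][105:275,180:470],None,fx=2.7,fy=2.7,interpolation=2);cv2.imwrite("pics/crop.png",a[:600,:800])
for t in["green_chuck","white_chuck","blue_chuck","yellow_chuck","green_pad","white_pad","blue_pad","yellow_pad","tool_rack","red_end"]:
    D={n:[(round(l["conf"],2),np.array(l["at"])*[640,400]) for l in robot.landmark_of(n,t)] for n in C}
    print(t,D["scene"],D["side"])
    for i in D["scene"]:
        for j in D["side"]:
            p,e=tri([ray(C["scene"],i[1]),ray(C["side"],j[1])])
            if e<.006: print("   ",p,e)
E
```

```text
green_chuck [(0.81, array([421.632, 253.92 ])), (0.66, array([386.816, 193.6  ])), (0.57, array([418.88, 204.4 ])), (0.49, array([421.888, 206.88 ]))] [(0.65, array([318.912, 175.08 ])), (0.58, array([274.624, 176.08 ])), (0.24, array([267.584, 215.72 ]))]
    [0.5546 0.1953 0.0006] 0.0008629717229026565
    [0.4563 0.1496 0.0206] 0.003177595655018388
    [0.456  0.156  0.0174] 0.0033267302471052117
white_chuck [(0.96, array([384.384, 188.4  ]))] [(0.65, array([268.608, 198.92 ]))]
    [0.4432 0.0705 0.0118] 0.002356108587790515
blue_chuck [(0.64, array([352.128, 178.2  ]))] [(0.95, array([269.824, 213.2  ]))]
    [0.4505 0.003  0.0165] 0.0009274530842390943
yellow_chuck [(0.74, array([279.68, 157.  ])), (0.69, array([319.808, 165.   ]))] [(0.71, array([263.232, 285.68 ])), (0.64, array([266.304, 235.08 ]))]
    [ 0.4472 -0.1875 -0.0009] 0.003177376674062404
    [ 0.4485 -0.0763  0.019 ] 0.0011173761345267194
green_pad [(0.88, array([421.888, 205.68 ]))] [(0.6, array([272.192, 181.6  ]))]
    [0.4479 0.1518 0.009 ] 0.0003164295356743315
white_pad [(0.95, array([385.6 , 194.52]))] [(0.73, array([270.592, 196.52 ]))]
    [0.4497 0.0795 0.0088] 0.0019349660644268133
blue_pad [(0.69, array([356.096, 177.   ]))] [(0.87, array([266.368, 217.8  ]))]
    [0.4404 0.0036 0.0096] 0.005245780604787306
yellow_pad [(0.75, array([322.688, 166.4  ]))] [(0.93, array([262.528, 239.6  ]))]
    [ 0.4403 -0.0754  0.0101] 0.002347736220686225
tool_rack [(0.63, array([271.168, 236.92 ]))] [(0.78, array([381.376, 228.92 ]))]
    [ 0.6595 -0.0397  0.0022] 0.0013375179255936363
red_end [(0.96, array([209.792, 197.92 ]))] [(0.74, array([383.68, 288.8 ]))]
    [ 0.6365 -0.2099  0.0021] 0.0003959919321241145
```

View pics/crop.png

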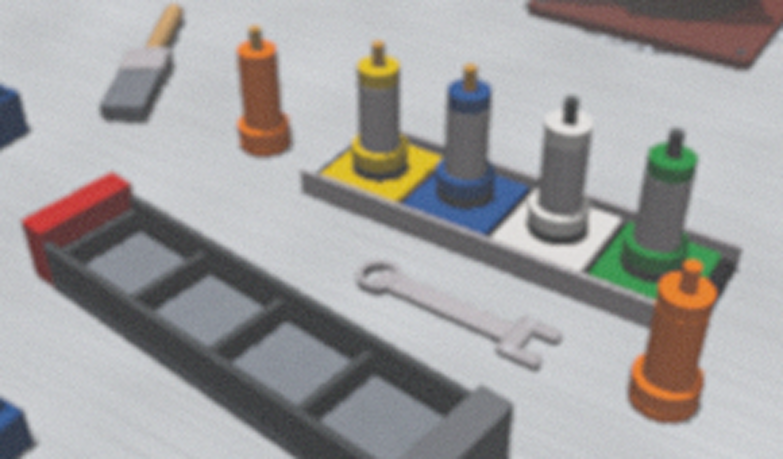

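The crop confirms it: the coloured-band chucks stand on their own pads, and the orange ones are off the rack. Next I'll turn the tool and go to a viewing pose above the area.

Call:
step_arm(
  series=[
    {"wz": -7.1,"z": -1},
    {"wz": -7.1,"z": -1},
    {"wz": -7.1,"z": -1},
    {"wz": -7.1,"z": -1},
    {"wz": -7.1,"z": -1},
    {"wz": -7.1,"z": -1},
    {"wz": -7.1,"z": -1},
    {"wz": -7.1,"z": -1},
    {"wz": -7.1,"z": -1},
    {"wz": -7.1,"z": -1},
  ],
)

```text
invalid input at $.series[0]: expected keys x, y, z, wx, wy, wz, fingers
```

Call:
step_arm(
  series=[
    {"x": 0,"y": 0,"z": -1,"wx": 0,"wy": 0,"wz": -7.1,"fingers": 0},
    {"x": 0,"y": 0,"z": -1,"wx": 0,"wy": 0,"wz": -7.1,"fingers": 0},
    {"x": 0,"y": 0,"z": -1,"wx": 0,"wy": 0,"wz": -7.1,"fingers": 0},
    {"x": 0,"y": 0,"z": -1,"wx": 0,"wy": 0,"wz": -7.1,"fingers": 0},
    {"x": 0,"y": 0,"z": -1,"wx": 0,"wy": 0,"wz": -7.1,"fingers": 0},
    {"x": 0,"y": 0,"z": -1,"wx": 0,"wy": 0,"wz": -7.1,"fingers": 0},
    {"x": 0,"y": 0,"z": -1,"wx": 0,"wy": 0,"wz": -7.1,"fingers": 0},
    {"x": 0,"y": 0,"z": -1,"wx": 0,"wy": 0,"wz": -7.1,"fingers": 0},
    {"x": 0,"y": 0,"z": -1,"wx": 0,"wy": 0,"wz": -7.1,"fingers": 0},
    {"x": 0,"y": 0,"z": -1,"wx": 0,"wy": 0,"wz": -7.1,"fingers": 0},
  ],
)

```text
t: 2.03
eef_pos: [0.195, -0.62, 0.3568]
eef_rot: [-3.142, -0.0, 1.55]
force: [-0.1, 0.2, -0.0]
gripper_width: 0.0853
grasp_force: 0.0
```

Call:
step_arm(
  series=[
    {"x": 3,"y": 2,"z": 0,"wx": 0,"wy": 0,"wz": 0,"fingers": 0},
    {"x": 3,"y": 2,"z": 0,"wx": 0,"wy": 0,"wz": 0,"fingers": 0},
    {"x": 3,"y": 2,"z": 0,"wx": 0,"wy": 0,"wz": 0,"fingers": 0},
    {"x": 3,"y": 2,"z": 0,"wx": 0,"wy": 0,"wz": 0,"fingers": 0},
    {"x": 3,"y": 2,"z": 0,"wx": 0,"wy": 0,"wz": 0,"fingers": 0},
    {"x": 3,"y": 2,"z": 0,"wx": 0,"wy": 0,"wz": 0,"fingers": 0},
    {"x": 3,"y": 2,"z": 0,"wx": 0,"wy": 0,"wz": 0,"fingers": 0},
    {"x": 3,"y": 2,"z": 0,"wx": 0,"wy": 0,"wz": 0,"fingers": 0},
    {"x": 3,"y": 2,"z": 0,"wx": 0,"wy": 0,"wz": 0,"fingers": 0},
    {"x": 3,"y": 2,"z": 0,"wx": 0,"wy": 0,"wz": 0,"fingers": 0},
  ],
)

```text
t: 2.87
eef_pos: [0.4037, -0.3239, 0.3566]
eef_rot: [3.141, 0.001, 1.544]
force: [0.8, 0.2, 0.1]
gripper_width: 0.0853
grasp_force: 0.0
```

Call:
step_arm(
  series=[
    {"x": 3,"y": 1.5,"z": 0,"wx": 0,"wy": 0,"wz": 0,"fingers": 0},
    {"x": 3,"y": 1.5,"z": 0,"wx": 0,"wy": 0,"wz": 0,"fingers": 0},
    {"x": 3,"y": 1.5,"z": 0,"wx": 0,"wy": 0,"wz": 0,"fingers": 0},
    {"x": 3,"y": 1.5,"z": 0,"wx": 0,"wy": 0,"wz": 0,"fingers": 0},
    {"x": 3,"y": 1.5,"z": 0,"wx": 0,"wy": 0,"wz": 0,"fingers": 0},
    {"x": 3,"y": 1.5,"z": 0,"wx": 0,"wy": 0,"wz": 0,"fingers": 0},
    {"x": 3,"y": 1.5,"z": 0,"wx": 0,"wy": 0,"wz": 0,"fingers": 0},
    {"x": 3,"y": 1.5,"z": 0,"wx": 0,"wy": 0,"wz": 0,"fingers": 0},
    {"x": 0,"y": 0,"z": 0,"wx": 0,"wy": 0,"wz": 0,"fingers": 0},
  ],
)

```text
t: 3.62
eef_pos: [0.5313, -0.0814, 0.3566]
eef_rot: [3.14, -0.003, 1.553]
force: [-0.6, 1.1, 0.4]
gripper_width: 0.0851
grasp_force: 0.0
```

```bash
python3 - <<'E'
from h import *
c=cam("wrist");cv2.imwrite("pics/w1.png",c["image"]);print(c["W"],c["vfov"])
print(robot.read_state()["eef_pos"])
E
```

```text
[[ 0.99984176 -0.01746979 -0.0033555   0.53275751]
 [-0.0177108  -0.95988891 -0.27982066 -0.00891199]
 [ 0.0016675   0.27983581 -0.96004643  0.47480895]
 [ 0.          0.          0.          1.        ]] 62.79839163258705
[ 0.53041474 -0.08477373  0.35642265]
```

View pics/w1.png

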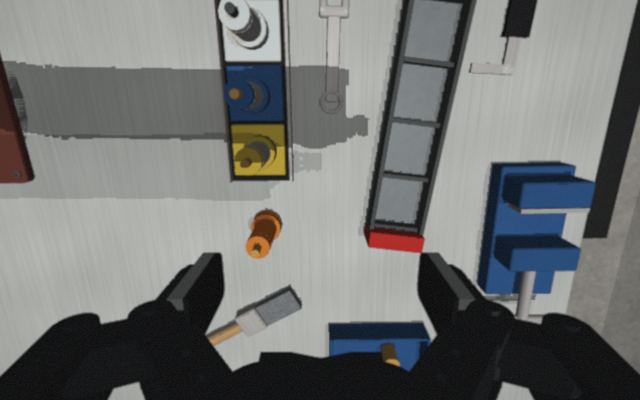

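The wrist view shows white, blue and yellow on their pads at x≈255 and the rack with the red block at (395,240). I'll move 12 cm to +y to get the second view with everything in it.

Call:
step_arm(
  series=[
    {"x": 3,"y": 0,"z": 0,"wx": 0,"wy": 0,"wz": 0,"fingers": 0},
    {"x": 3,"y": 0,"z": 0,"wx": 0,"wy": 0,"wz": 0,"fingers": 0},
    {"x": 3,"y": 0,"z": 0,"wx": 0,"wy": 0,"wz": 0,"fingers": 0},
    {"x": 3,"y": 0,"z": 0,"wx": 0,"wy": 0,"wz": 0,"fingers": 0},
    {"x": 0,"y": 0,"z": 0,"wx": 0,"wy": 0,"wz": 0,"fingers": 0},
    {"x": 0,"y": 0,"z": 0,"wx": 0,"wy": 0,"wz": 0,"fingers": 0},
    {"x": 0,"y": 0,"z": 0,"wx": 0,"wy": 0,"wz": 0,"fingers": 0},
  ],
)

```text
t: 4.25
eef_pos: [0.5326, 0.0297, 0.3563]
eef_rot: [-3.142, 0.001, 1.543]
force: [0.7, -0.3, 0.0]
gripper_width: 0.0857
grasp_force: 0.0
```

```bash
cat > fit.py <<'E'
from h import *
from scipy.optimize import least_squares
np.set_printoptions(precision=4,suppress=True)
C={n:cam(n) for n in("scene","side","wrist")}
cv2.imwrite("pics/w2raw.png",C["wrist"]["image"])
print(robot.read_state()["eef_pos"])
guess=dict(green_chuck=[.448,.152,.018],white_chuck=[.446,.077,.018],blue_chuck=[.446,.002,.018],yellow_chuck=[.445,-.074,.018],
 green_pad=[.448,.152,.01],white_pad=[.447,.077,.01],blue_pad=[.444,.002,.01],yellow_pad=[.442,-.074,.01],tool_rack=[.66,-.043,0],red_end=[.6365,-.21,0])
for t,g in guess.items():
    r=[];px={}
    for n in C:
        e=proj(C[n],g)[0]
        L=[np.array(l["at"])*[640,400] for l in robot.landmark_of(n,t)]
        L=[l for l in L if np.linalg.norm(l-e)<25]
        if L:
            l=min(L,key=lambda l:np.linalg.norm(l-e));r.append(ray(C[n],l));px[n]=onz(C[n],l,g[2])[:2].round(4)
    if len(r)>1: p,e=tri(r);print(t,p,round(e,4),px)
    else: print(t,px)
E
python3 fit.py
```

```text
[0.5327 0.0293 0.3562]
green_chuck [0.4504 0.1458 0.0126] 0.0057 {'scene': array([0.4618, 0.1435]), 'side': array([0.4489, 0.1378]), 'wrist': array([0.4506, 0.1495])}
white_chuck [0.4458 0.0762 0.0091] 0.0032 {'scene': array([0.4521, 0.0805]), 'side': array([0.4485, 0.0555]), 'wrist': array([0.4487, 0.0765])}
blue_chuck [0.4426 0.0018 0.0191] 0.0033 {'scene': array([0.4454, 0.0045]), 'side': array([0.4398, 0.0083]), 'wrist': array([ 0.4436, -0.0013])}
yellow_chuck [ 0.4484 -0.0725  0.0175] 0.0029 {'scene': array([ 0.446 , -0.0757]), 'side': array([ 0.4485, -0.0756]), 'wrist': array([ 0.4492, -0.0692])}
green_pad {'side': array([0.4497, 0.1611])}
white_pad [0.4503 0.0766 0.0108] 0.0031 {'scene': array([0.4539, 0.0784]), 'side': array([0.4499, 0.0828]), 'wrist': array([0.4485, 0.0745])}
blue_pad [0.4446 0.0029 0.0101] 0.0071 {'scene': array([0.4343, 0.0029]), 'side': array([ 0.4479, -0.0057]), 'wrist': array([0.4468, 0.0023])}
yellow_pad [ 0.4446 -0.0726  0.0114] 0.0057 {'scene': array([ 0.44  , -0.0687]), 'side': array([ 0.4463, -0.0731]), 'wrist': array([ 0.4454, -0.0778])}
tool_rack [ 0.6581 -0.036  -0.0028] 0.0032 {'scene': array([ 0.661 , -0.0356]), 'side': array([ 0.6593, -0.039 ]), 'wrist': array([ 0.6544, -0.0337])}
red_end [ 0.6368 -0.2056 -0.0023] 0.0038 {'scene': array([ 0.64  , -0.2063]), 'side': array([ 0.6325, -0.2078]), 'wrist': array([ 0.6379, -0.2022])}
```

View pics/w2raw.png

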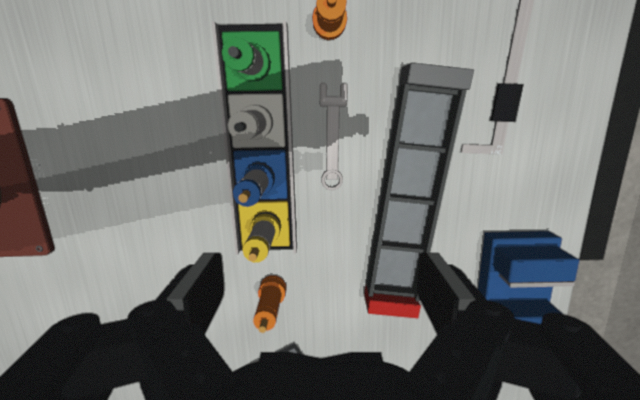

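```bash
cat > rk.py <<'E'
from h import *
from scipy.optimize import least_squares
np.set_printoptions(precision=4,suppress=True)
C={n:cam(n) for n in("scene","wrist")}
def W(p,L):
    L=np.atleast_2d(np.array(L,float))/1000;c,s=np.cos(p[2]),np.sin(p[2])
    return np.c_[p[0]+c*L[:,0]-s*L[:,1],p[1]+s*L[:,0]+c*L[:,1],L[:,2]]
click=[((404,63),(-39,177,50)),((473,68),(39,177,50)),((469,90),(39,153,50)),((402,84),(-39,153,50)),((369,313),(-39,-177,50)),((418,317),(39,-177,50))]
px=np.array([a for a,_ in click]);L=[b for _,b in click]
f=lambda p:(proj(C["wrist"],W(p,L))-px).ravel()
r=least_squares(f,[.658,-.04,-.125],loss="soft_l1");print("rack",r.x,f(r.x).reshape(-1,2).round(1).tolist())
p=r.x
print("red",W(p,(0,-165,0))[0],"bays",W(p,[(0,y,12) for y in(-112.5,-37.5,37.5,112.5)]))
out=[]
row=(.4465,.0385,-.03)
for n,s in(("scene",2.2),("wrist",2)):
    im=cv2.resize(C[n]["image"],None,fx=s,fy=s)
    def poly(P,col): cv2.polylines(im,[(proj(C[n],P)*s+s/2-.5).astype(int)],True,col,1)
    for y in(-112.5,-37.5,37.5,112.5):
        poly(W(p,[(-33,y-34.5,12),(33,y-34.5,12),(33,y+34.5,12),(-33,y+34.5,12)]),(0,255,255))
        poly(W(row,[(-36,y-35,18),(36,y-35,18),(36,y+35,18),(-36,y+35,18)]),(255,255,0))
    poly(W(p,[(-39,-177,50),(39,-177,50),(39,177,50),(-39,177,50)]),(255,0,255))
    for g in[(.4504,.1495),(.447,.0765),(.4435,.0),(.4485,-.072)]:
        a=np.linspace(0,6.28,24);X=lambda r,z:np.c_[g[0]+r*np.cos(a),g[1]+r*np.sin(a),0*a+z]
        poly(X(.022,.018),(0,0,255));poly(X(.016,.106),(0,0,255))
    im=im[:600] if n=="wrist" else im
    im=im[int(100*s):int(100*s)+600,int(150*s):int(150*s)+800] if n=="scene" else im[:600,300:1100]
    cv2.imwrite(f"pics/ov_{n}.png",im)
E
python3 rk.py
```

```text
rack [ 0.6576 -0.0355 -0.1171] [[2.7, -0.7], [-1.8, 0.3], [-2.3, -0.6], [1.4, -0.4], [-1.1, 1.6], [1.3, 1.8]]
red [ 0.6383 -0.1993  0.    ] bays [[ 0.6444 -0.1472  0.012 ]
 [ 0.6532 -0.0727  0.012 ]
 [ 0.6619  0.0018  0.012 ]
 [ 0.6707  0.0763  0.012 ]]
```

View pics/ov_wrist.png

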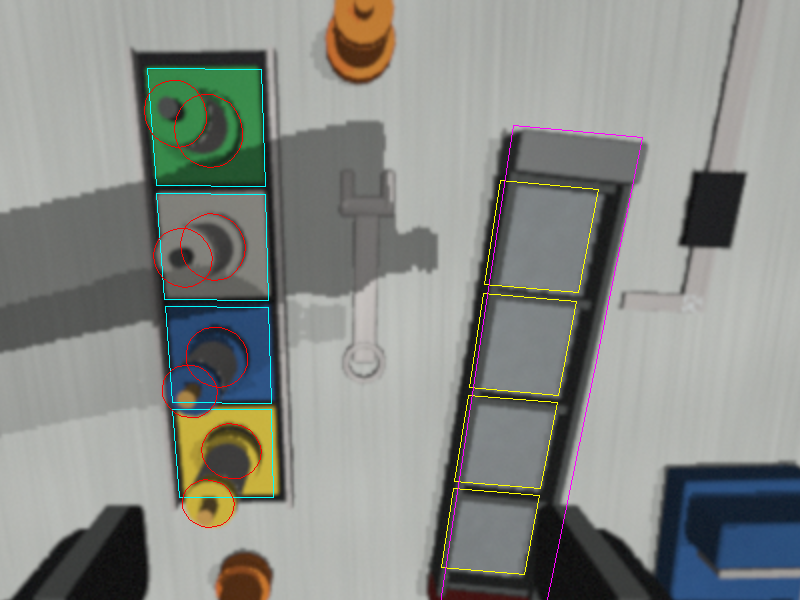

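View pics/ov_scene.png

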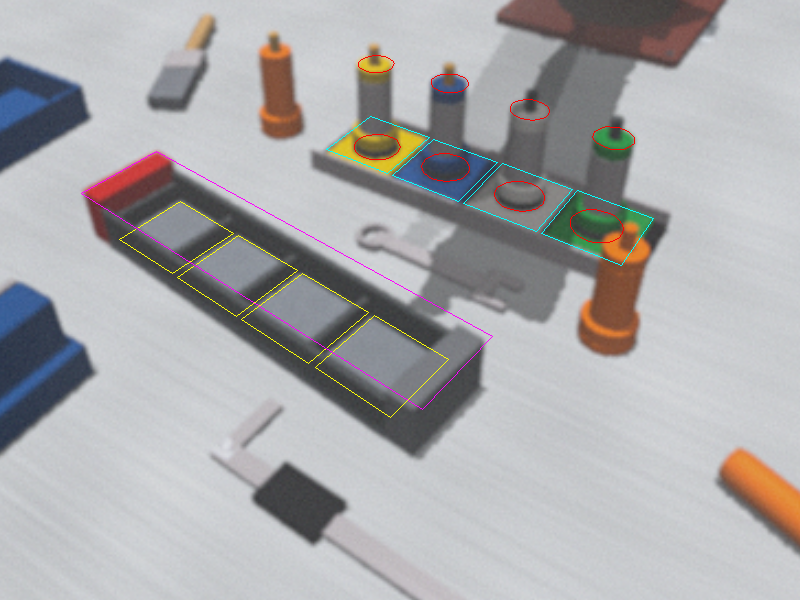

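The overlays match the pads, chucks and bay floors in both views. I'll hold the tool yaw at 1.543, closing across the row, and start with green, which goes to the bay next to red.

Call:
step_arm(
  series=[
    {"x": 2,"y": -1.4,"z": 3,"wx": 0,"wy": 0,"wz": 0,"fingers": 0},
    {"x": 2,"y": -1.4,"z": 3,"wx": 0,"wy": 0,"wz": 0,"fingers": 0},
    {"x": 2,"y": -1.4,"z": 3,"wx": 0,"wy": 0,"wz": 0,"fingers": 0},
    {"x": 2,"y": -1.4,"z": 3,"wx": 0,"wy": 0,"wz": 0,"fingers": 0},
    {"x": 2,"y": -1.4,"z": 3,"wx": 0,"wy": 0,"wz": 0,"fingers": 0},
    {"x": 1.8,"y": -1.5,"z": 3,"wx": 0,"wy": 0,"wz": 0,"fingers": 0},
    {"x": 0,"y": 0,"z": 0,"wx": 0,"wy": 0,"wz": 0,"fingers": 0},
    {"x": 0,"y": 0,"z": 0,"wx": 0,"wy": 0,"wz": 0,"fingers": 0},
    {"x": 0,"y": 0,"z": 0,"wx": 0,"wy": 0,"wz": 0,"fingers": 0},
  ],
  force=50,
)

```text
t: 6.75
eef_pos: [0.4515, 0.1511, 0.177]
eef_rot: [3.141, -0.0, 1.544]
force: [0.0, 0.5, -0.0]
gripper_width: 0.0857
grasp_force: 0.0
```

```bash
cat > d.py <<'E'
import sys
from h import *
from scipy.spatial.transform import Rotation as R
s=robot.read_state();t=np.array([float(a) for a in sys.argv[1:4]])
print("t",round(s["t"],2),"at",s["eef_pos"].round(4),"rot",s["eef_rot"].round(3),"tool cm",(100*R.from_euler("xyz",s["eef_rot"]).as_matrix().T@(t-s["eef_pos"])).round(2))
E
python3 d.py .4504 .1495 .09
python3 - <<'E'
from h import *
c=cam("wrist");cv2.imwrite("pics/w3.png",c["image"])
E
```

```text
t 6.75 at [0.4515 0.1511 0.177 ] rot [ 3.141 -0.     1.544] tool cm [-0.17 -0.11  8.7 ]
```

View pics/w3.png

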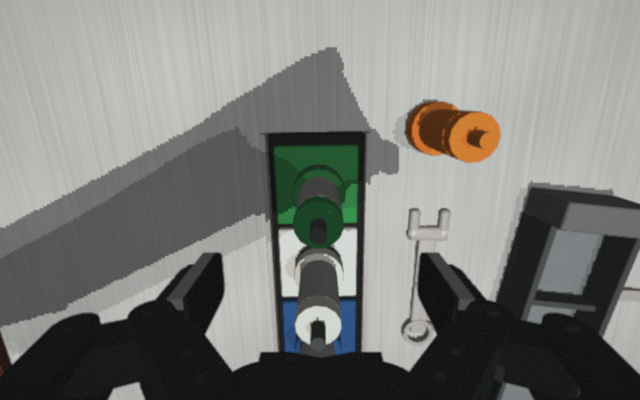

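The green top is at (319,222), which is where a chuck directly under the TCP should project. I'll descend and grip.

Call:
step_arm(
  series=[
    {"x": -0.1,"y": -0.1,"z": 2.9,"wx": 0,"wy": 0,"wz": 0,"fingers": 0},
    {"x": 0,"y": 0,"z": 2.9,"wx": 0,"wy": 0,"wz": 0,"fingers": 0},
    {"x": 0,"y": 0,"z": 2.9,"wx": 0,"wy": 0,"wz": 0,"fingers": 0},
    {"x": 0,"y": 0,"z": 0,"wx": 0,"wy": 0,"wz": 0,"fingers": 0},
    {"x": 0,"y": 0,"z": 0,"wx": 0,"wy": 0,"wz": 0,"fingers": 0},
    {"x": 0,"y": 0,"z": 0,"wx": 0,"wy": 0,"wz": 0,"fingers": 1},
    {"x": 0,"y": 0,"z": 0,"wx": 0,"wy": 0,"wz": 0,"fingers": 1},
    {"x": 0,"y": 0,"z": 0,"wx": 0,"wy": 0,"wz": 0,"fingers": 1},
    {"x": 0,"y": 0,"z": 0,"wx": 0,"wy": 0,"wz": 0,"fingers": 1},
    {"x": 0,"y": 0,"z": 0,"wx": 0,"wy": 0,"wz": 0,"fingers": 1},
  ],
  force=50,
)

```text
t: 7.63
eef_pos: [0.4504, 0.1506, 0.0905]
eef_rot: [3.14, 0.0, 1.544]
force: [-1.8, -2.0, 7.9]
gripper_width: 0.0311
grasp_force: 48.7
```

Call:
step_arm(
  series=[
    {"x": 0,"y": 0,"z": 0,"wx": 0,"wy": 0,"wz": 0,"fingers": 1},
    {"x": 0,"y": 0,"z": 0,"wx": 0,"wy": 0,"wz": 0,"fingers": 1},
    {"x": 0,"y": 0,"z": 0,"wx": 0,"wy": 0,"wz": 0,"fingers": 1},
    {"x": 0,"y": 0,"z": 0,"wx": 0,"wy": 0,"wz": 0,"fingers": 1},
  ],
)

```text
t: 7.97
eef_pos: [0.4504, 0.1505, 0.0904]
eef_rot: [3.14, 0.0, 1.544]
force: [-2.8, -1.4, 9.2]
gripper_width: 0.0306
grasp_force: 48.8
```

Call:
step_arm(
  series=[
    {"x": 0,"y": 0,"z": -1.5,"wx": 0,"wy": 0,"wz": 0,"fingers": 1},
    {"x": 0,"y": 0,"z": -3,"wx": 0,"wy": 0,"wz": 0,"fingers": 1},
    {"x": 0,"y": 0,"z": -3,"wx": 0,"wy": 0,"wz": 0,"fingers": 1},
    {"x": 0,"y": 0,"z": -3,"wx": 0,"wy": 0,"wz": 0,"fingers": 1},
    {"x": 0,"y": 0,"z": -2.5,"wx": 0,"wy": 0,"wz": 0,"fingers": 1},
    {"x": -1,"y": 0.7,"z": 0,"wx": 0,"wy": 0,"wz": 0,"fingers": 1},
    {"x": -2,"y": 1.4,"z": 0,"wx": 0,"wy": 0,"wz": 0,"fingers": 1},
    {"x": -2.5,"y": 1.7,"z": 0,"wx": 0,"wy": 0,"wz": 0,"fingers": 1},
    {"x": -2.5,"y": 1.7,"z": 0,"wx": 0,"wy": 0,"wz": 0,"fingers": 1},
    {"x": -2.5,"y": 1.7,"z": 0,"wx": 0,"wy": 0,"wz": 0,"fingers": 1},
  ],
)

```text
t: 8.8
eef_pos: [0.519, 0.0416, 0.2182]
eef_rot: [-3.14, 0.001, 1.544]
force: [1.1, 1.9, -4.2]
gripper_width: 0.0309
grasp_force: 50.8
```

Call:
step_arm(
  series=[
    {"x": -2.5,"y": 1.7,"z": 0,"wx": 0,"wy": 0,"wz": 0,"fingers": 1},
    {"x": -2.5,"y": 1.7,"z": 0,"wx": 0,"wy": 0,"wz": 0,"fingers": 1},
    {"x": -2.5,"y": 1.7,"z": 0,"wx": 0,"wy": 0,"wz": 0,"fingers": 1},
    {"x": -2.5,"y": 1.7,"z": 0,"wx": 0,"wy": 0,"wz": 0,"fingers": 1},
    {"x": -2.5,"y": 1.7,"z": 0,"wx": 0,"wy": 0,"wz": 0,"fingers": 1},
    {"x": -2.5,"y": 1.8,"z": 0,"wx": 0,"wy": 0,"wz": 0,"fingers": 1},
    {"x": -2,"y": 1.5,"z": 0,"wx": 0,"wy": 0,"wz": 0,"fingers": 1},
    {"x": -1.2,"y": 0.9,"z": 0,"wx": 0,"wy": 0,"wz": 0,"fingers": 1},
    {"x": 0,"y": 0,"z": 0,"wx": 0,"wy": 0,"wz": 0,"fingers": 1},
    {"x": 0,"y": 0,"z": 0,"wx": 0,"wy": 0,"wz": 0,"fingers": 1},
  ],
)

```text
t: 9.63
eef_pos: [0.6404, -0.143, 0.2172]
eef_rot: [-3.139, -0.001, 1.542]
force: [-0.9, 0.4, -4.3]
gripper_width: 0.0311
grasp_force: 50.8
```

```bash
python3 d.py .6444 -.1472 .0855
python3 - <<'E'
from h import *
c=cam("scene");cv2.imwrite("pics/s4.png",cv2.resize(c["image"][60:310,140:470],None,fx=2.4,fy=2.4))
E
```

```text
t 9.63 at [ 0.6404 -0.143   0.2172] rot [-3.139e+00 -1.000e-03  1.542e+00] tool cm [-0.42  0.45 13.16]
```

View pics/s4.png

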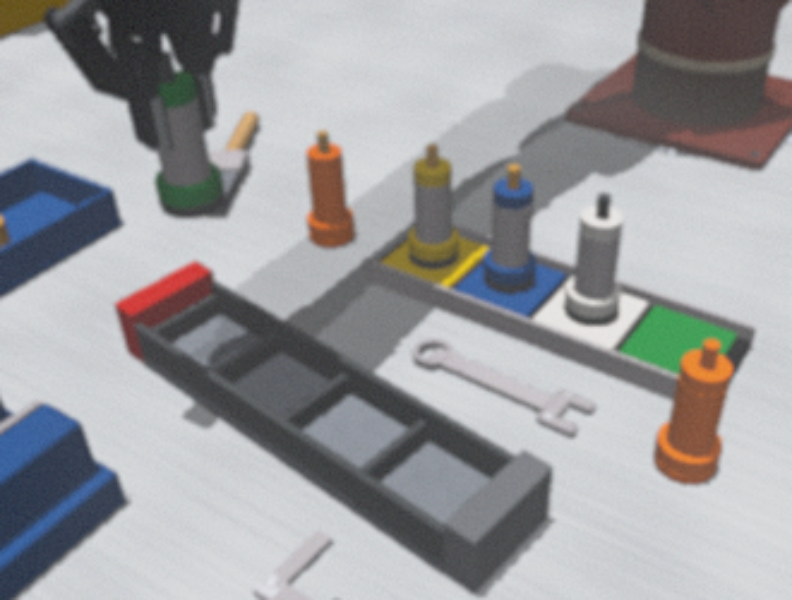

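Green is held upright. I'll lower it into the first bay, then release.

Call:
step_arm(
  series=[
    {"x": -0.2,"y": 0.2,"z": 2,"wx": 0,"wy": 0,"wz": 0,"fingers": 1},
    {"x": -0.2,"y": 0.2,"z": 3,"wx": 0,"wy": 0,"wz": 0,"fingers": 1},
    {"x": 0,"y": 0,"z": 3,"wx": 0,"wy": 0,"wz": 0,"fingers": 1},
    {"x": 0,"y": 0,"z": 2,"wx": 0,"wy": 0,"wz": 0,"fingers": 1},
    {"x": 0,"y": 0,"z": 1.5,"wx": 0,"wy": 0,"wz": 0,"fingers": 1},
    {"x": 0,"y": 0,"z": 1,"wx": 0,"wy": 0,"wz": 0,"fingers": 1},
    {"x": 0,"y": 0,"z": 0.5,"wx": 0,"wy": 0,"wz": 0,"fingers": 1},
    {"x": 0,"y": 0,"z": 0,"wx": 0,"wy": 0,"wz": 0,"fingers": 1},
    {"x": 0,"y": 0,"z": 0,"wx": 0,"wy": 0,"wz": 0,"fingers": 1},
  ],
)

```text
t: 10.43
eef_pos: [0.6456, -0.1457, 0.0904]
eef_rot: [3.14, 0.0, 1.544]
force: [0.2, 0.3, -3.5]
gripper_width: 0.0316
grasp_force: 50.8
```

```bash
python3 d.py .6444 -.1472 .085
python3 - <<'E'
from h import *
print(robot.read_state()["force"])
c=cam("side");cv2.imwrite("pics/s5.png",cv2.resize(c["image"][100:310,200:460],None,fx=2.8,fy=2.8))
E
```

```text
t 10.43 at [ 0.6456 -0.1457  0.0904] rot [3.14  0.    1.544] tool cm [-0.15 -0.11  0.54]
[ 0.15594205  0.31953968 -3.50985965]
```

View pics/s5.png

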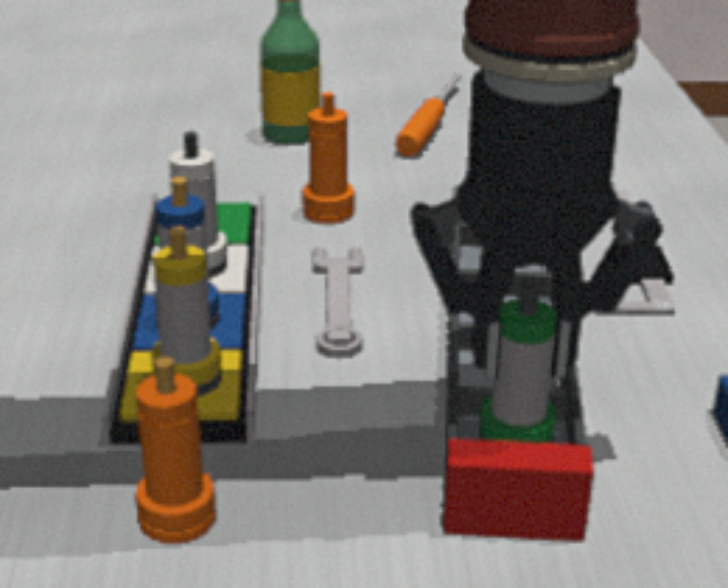

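Green is upright and centred across the rack. I'll lower the last 5 mm and open.

Call:
step_arm(
  series=[
    {"x": 0,"y": 0,"z": 0.3,"wx": 0,"wy": 0,"wz": 0,"fingers": 1},
    {"x": 0,"y": 0,"z": 0.2,"wx": 0,"wy": 0,"wz": 0,"fingers": 1},
    {"x": 0,"y": 0,"z": 0,"wx": 0,"wy": 0,"wz": 0,"fingers": 1},
    {"x": 0,"y": 0,"z": 0,"wx": 0,"wy": 0,"wz": 0,"fingers": 1},
  ],
)

```text
t: 10.82
eef_pos: [0.6452, -0.146, 0.0846]
eef_rot: [3.141, 0.0, 1.544]
force: [1.0, -0.4, -2.8]
gripper_width: 0.0309
grasp_force: 50.8
```

Call:
step_arm(
  series=[
    {"x": 0,"y": 0,"z": 0,"wx": 0,"wy": 0,"wz": 0,"fingers": 0.4},
    {"x": 0,"y": 0,"z": 0,"wx": 0,"wy": 0,"wz": 0,"fingers": 0.2},
    {"x": 0,"y": 0,"z": 0,"wx": 0,"wy": 0,"wz": 0,"fingers": 0},
    {"x": 0,"y": 0,"z": 0,"wx": 0,"wy": 0,"wz": 0,"fingers": 0},
    {"x": 0,"y": 0,"z": 0,"wx": 0,"wy": 0,"wz": 0,"fingers": 0},
    {"x": 0,"y": 0,"z": 0,"wx": 0,"wy": 0,"wz": 0,"fingers": 0},
    {"x": 0,"y": 0,"z": 0,"wx": 0,"wy": 0,"wz": 0,"fingers": 0},
  ],
)

```text
t: 11.4
eef_pos: [0.645, -0.1459, 0.0844]
eef_rot: [3.141, -0.0, 1.544]
force: [0.0, -0.7, -0.4]
gripper_width: 0.0853
grasp_force: 0.0
```

Call:
step_arm(
  series=[
    {"x": 0,"y": 0,"z": -2,"wx": 0,"wy": 0,"wz": 0,"fingers": 0},
    {"x": 0,"y": 0,"z": -4,"wx": 0,"wy": 0,"wz": 0,"fingers": 0},
    {"x": 0,"y": 0,"z": -4,"wx": 0,"wy": 0,"wz": 0,"fingers": 0},
    {"x": 0,"y": 0,"z": 0,"wx": 0,"wy": 0,"wz": 0,"fingers": 0},
    {"x": 0,"y": 0,"z": 0,"wx": 0,"wy": 0,"wz": 0,"fingers": 0},
  ],
)

```text
t: 11.82
eef_pos: [0.6465, -0.1459, 0.1875]
eef_rot: [3.136, 0.001, 1.544]
force: [0.2, -0.5, -1.7]
gripper_width: 0.0852
grasp_force: 0.0
```

```bash
python3 d.py .447 .0765 .175
python3 - <<'E'
from h import *
c=cam("wrist");cv2.imwrite("pics/w6.png",c["image"])
print("bay2 floor",proj(c,[[.6444,-.1472,.012],[.6444,-.1472,.1]]).round())
E
```

```text
t 11.82 at [ 0.6465 -0.1459  0.1875] rot [3.136e+00 1.000e-03 1.544e+00] tool cm [ 21.7  -20.55   1.11]
bay2 floor [[317. 184.]
 [316. 217.]]
```

View pics/w6.png

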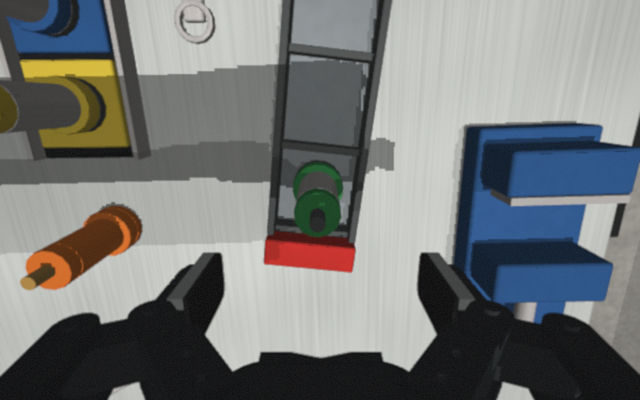

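Green stands in the bay next to red. I'll check where it sits against the bay walls visible here: partition row ≈147, red inner top edge row ≈237.

```bash
python3 - <<'E'
from h import *
np.set_printoptions(precision=4,suppress=True)
c=cam("wrist")
p=[.6576,-.0355,-.1171]
def loc(px,z):
    w=onz(c,px,z)-[p[0],p[1],0];a,b=np.cos(p[2]),np.sin(p[2]);return 1000*np.array([a*w[0]+b*w[1],-b*w[0]+a*w[1]])
for n,px,z,e in[("partition -75",(318,147),.03,0),("partition 0",(333,51),.03,0),("red top corners inner L (-39,-153)",(272,235),.05,0),("R (39,-153)",(354,245),.05,0),("outer L(-39,-177)",(265,264),.05,0),("outer R",(352,271),.05,0),("chuck body top centre",(318,213),.1,0),("ring centre",(318,182),.034,0)]:
    print(n,loc(px,z).round(1))
E
```

```text
partition -75 [ -3.9 -75.5]
partition 0 [ 1.1 -1.7]
red top corners inner L (-39,-153) [ -35.8 -149.1]
R (39,-153) [  33.3 -152. ]
outer L(-39,-177) [ -40.4 -176.4]
outer R [  34.5 -176.4]
chuck body top centre [  -0.6 -109. ]
ring centre [  -1.4 -104.4]
```

The rack fit holds to about 2 mm, and green is within 5 mm of its bay centre. White is next.

Call:
step_arm(
  series=[
    {"x": 1.2,"y": -1.1,"z": 0,"wx": 0,"wy": 0,"wz": 0,"fingers": 0},
    {"x": 2.6,"y": -2.4,"z": 0,"wx": 0,"wy": 0,"wz": 0,"fingers": 0},
    {"x": 2.6,"y": -2.5,"z": 0,"wx": 0,"wy": 0,"wz": 0,"fingers": 0},
    {"x": 2.6,"y": -2.5,"z": 0,"wx": 0,"wy": 0,"wz": 0,"fingers": 0},
    {"x": 2.6,"y": -2.5,"z": 0,"wx": 0,"wy": 0,"wz": 0,"fingers": 0},
    {"x": 2.6,"y": -2.5,"z": 0,"wx": 0,"wy": 0,"wz": 0,"fingers": 0},
    {"x": 2.6,"y": -2.5,"z": 0,"wx": 0,"wy": 0,"wz": 0,"fingers": 0},
    {"x": 2.5,"y": -2.4,"z": 0,"wx": 0,"wy": 0,"wz": 0,"fingers": 0},
    {"x": 1.6,"y": -1.5,"z": 0,"wx": 0,"wy": 0,"wz": 0,"fingers": 0},
    {"x": 0.8,"y": -0.7,"z": 0,"wx": 0,"wy": 0,"wz": 0,"fingers": 0},
  ],
)

```text
t: 12.75
eef_pos: [0.4421, 0.0785, 0.1831]
eef_rot: [-3.139, 0.001, 1.547]
force: [0.0, 0.2, -0.2]
gripper_width: 0.0856
grasp_force: 0.0
```

Call:
step_arm(
  series=[
    {"x": 0,"y": 0,"z": 0.5,"wx": 0,"wy": 0,"wz": 0,"fingers": 0},
    {"x": 0,"y": 0,"z": 0,"wx": 0,"wy": 0,"wz": 0,"fingers": 0},
    {"x": 0,"y": 0,"z": 0,"wx": 0,"wy": 0,"wz": 0,"fingers": 0},
  ],
)

```text
t: 13.0
eef_pos: [0.4453, 0.0752, 0.1786]
eef_rot: [-3.14, -0.0, 1.542]
force: [0.5, -1.2, 0.1]
gripper_width: 0.0854
grasp_force: 0.0
```

```bash
python3 d.py .447 .0765 .09
python3 - <<'E'
from h import *
c=cam("wrist");cv2.imwrite("pics/w7.png",c["image"]);print(proj(c,[[.447,.0765,.106]]).round())
E
```

```text
t 13.0 at [0.4453 0.0752 0.1786] rot [-3.14  -0.     1.542] tool cm [0.13 0.18 8.86]
[[323. 221.]]
```

View pics/w7.png

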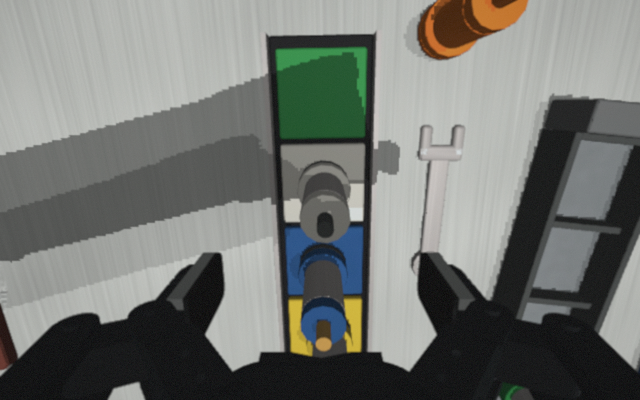

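The white top is at (325,218), close to the predicted (323,221). Gripping it.

Call:
step_arm(
  series=[
    {"x": 0.2,"y": 0.2,"z": 2.9,"wx": 0,"wy": 0,"wz": 0,"fingers": 0},
    {"x": 0,"y": 0,"z": 3,"wx": 0,"wy": 0,"wz": 0,"fingers": 0},
    {"x": 0,"y": 0,"z": 3,"wx": 0,"wy": 0,"wz": 0,"fingers": 0},
    {"x": 0,"y": 0,"z": 0,"wx": 0,"wy": 0,"wz": 0,"fingers": 0},
    {"x": 0,"y": 0,"z": 0,"wx": 0,"wy": 0,"wz": 0,"fingers": 0},
    {"x": 0,"y": 0,"z": 0,"wx": 0,"wy": 0,"wz": 0,"fingers": 1},
    {"x": 0,"y": 0,"z": 0,"wx": 0,"wy": 0,"wz": 0,"fingers": 1},
    {"x": 0,"y": 0,"z": 0,"wx": 0,"wy": 0,"wz": 0,"fingers": 1},
    {"x": 0,"y": 0,"z": 0,"wx": 0,"wy": 0,"wz": 0,"fingers": 1},
    {"x": 0,"y": 0,"z": 0,"wx": 0,"wy": 0,"wz": 0,"fingers": 1},
  ],
  force=50,
)

```text
t: 13.88
eef_pos: [0.4477, 0.0784, 0.0915]
eef_rot: [3.139, 0.0, 1.544]
force: [-0.9, 0.5, 5.2]
gripper_width: 0.0309
grasp_force: 49.0
```

Call:
step_arm(
  series=[
    {"x": 0,"y": 0,"z": 0,"wx": 0,"wy": 0,"wz": 0,"fingers": 1},
    {"x": 0,"y": 0,"z": 0,"wx": 0,"wy": 0,"wz": 0,"fingers": 1},
    {"x": 0,"y": 0,"z": -1.5,"wx": 0,"wy": 0,"wz": 0,"fingers": 1},
    {"x": 0,"y": 0,"z": -3,"wx": 0,"wy": 0,"wz": 0,"fingers": 1},
    {"x": 0,"y": 0,"z": -3,"wx": 0,"wy": 0,"wz": 0,"fingers": 1},
    {"x": 0,"y": 0,"z": -3,"wx": 0,"wy": 0,"wz": 0,"fingers": 1},
    {"x": 0,"y": 0,"z": -2.5,"wx": 0,"wy": 0,"wz": 0,"fingers": 1},
    {"x": 0,"y": 0,"z": 0,"wx": 0,"wy": 0,"wz": 0,"fingers": 1},
    {"x": 0,"y": 0,"z": 0,"wx": 0,"wy": 0,"wz": 0,"fingers": 1},
  ],
)

```text
t: 14.63
eef_pos: [0.4473, 0.0784, 0.2211]
eef_rot: [3.139, 0.001, 1.544]
force: [0.2, -0.0, -4.9]
gripper_width: 0.0309
grasp_force: 51.2
```

```bash
python3 d.py .652 -.0740 .0855
```

```text
t 14.63 at [0.4473 0.0784 0.2211] rot [3.139e+00 1.000e-03 1.544e+00] tool cm [-14.67  20.85  13.62]
```

Call:
step_arm(
  series=[
    {"x": -0.7,"y": 1,"z": 0,"wx": 0,"wy": 0,"wz": 0,"fingers": 1},
    {"x": -1.4,"y": 2,"z": 0,"wx": 0,"wy": 0,"wz": 0,"fingers": 1},
    {"x": -1.8,"y": 2.5,"z": 0,"wx": 0,"wy": 0,"wz": 0,"fingers": 1},
    {"x": -1.8,"y": 2.5,"z": 0,"wx": 0,"wy": 0,"wz": 0,"fingers": 1},
    {"x": -1.8,"y": 2.5,"z": 0,"wx": 0,"wy": 0,"wz": 0,"fingers": 1},
    {"x": -1.8,"y": 2.5,"z": 0,"wx": 0,"wy": 0,"wz": 0,"fingers": 1},
    {"x": -1.8,"y": 2.5,"z": 0,"wx": 0,"wy": 0,"wz": 0,"fingers": 1},
    {"x": -1.8,"y": 2.5,"z": 0,"wx": 0,"wy": 0,"wz": 0,"fingers": 1},
    {"x": -1.2,"y": 1.9,"z": 0,"wx": 0,"wy": 0,"wz": 0,"fingers": 1},
    {"x": -0.6,"y": 0.9,"z": 0,"wx": 0,"wy": 0,"wz": 0,"fingers": 1},
  ],
)

```text
t: 15.47
eef_pos: [0.6519, -0.0775, 0.2163]
eef_rot: [-3.138, 0.0, 1.541]
force: [-1.1, -0.6, -4.4]
gripper_width: 0.0312
grasp_force: 51.1
```

Call:
step_arm(
  series=[
    {"x": 0,"y": 0,"z": 0,"wx": 0,"wy": 0,"wz": 0,"fingers": 1},
    {"x": 0,"y": 0,"z": 0,"wx": 0,"wy": 0,"wz": 0,"fingers": 1},
    {"x": 0,"y": 0,"z": 0,"wx": 0,"wy": 0,"wz": 0,"fingers": 1},
    {"x": 0,"y": 0,"z": 0,"wx": 0,"wy": 0,"wz": 0,"fingers": 1},
  ],
)

```text
t: 15.8
eef_pos: [0.6501, -0.0731, 0.2197]
eef_rot: [-3.14, -0.0, 1.545]
force: [-0.2, -0.2, -4.1]
gripper_width: 0.031
grasp_force: 51.1
```

```bash
python3 d.py .652 -.0740 .086
```

```text
t 15.8 at [ 0.6501 -0.0731  0.2197] rot [-3.14  -0.     1.545] tool cm [-0.09  0.21 13.37]
```

Call:
step_arm(
  series=[
    {"x": -0.1,"y": 0.2,"z": 2,"wx": 0,"wy": 0,"wz": 0,"fingers": 1},
    {"x": 0,"y": 0,"z": 3,"wx": 0,"wy": 0,"wz": 0,"fingers": 1},
    {"x": 0,"y": 0,"z": 3,"wx": 0,"wy": 0,"wz": 0,"fingers": 1},
    {"x": 0,"y": 0,"z": 2,"wx": 0,"wy": 0,"wz": 0,"fingers": 1},
    {"x": 0,"y": 0,"z": 1.5,"wx": 0,"wy": 0,"wz": 0,"fingers": 1},
    {"x": 0,"y": 0,"z": 1,"wx": 0,"wy": 0,"wz": 0,"fingers": 1},
    {"x": 0,"y": 0,"z": 0.5,"wx": 0,"wy": 0,"wz": 0,"fingers": 1},
    {"x": 0,"y": 0,"z": 0.3,"wx": 0,"wy": 0,"wz": 0,"fingers": 1},
    {"x": 0,"y": 0,"z": 0,"wx": 0,"wy": 0,"wz": 0,"fingers": 1},
    {"x": 0,"y": 0,"z": 0,"wx": 0,"wy": 0,"wz": 0,"fingers": 1},
  ],
)

```text
t: 16.63
eef_pos: [0.6535, -0.0751, 0.0885]
eef_rot: [3.14, 0.0, 1.544]
force: [-0.5, -0.1, -4.9]
gripper_width: 0.031
grasp_force: 50.9
```

Lowering the last 3 mm, then releasing.

Call:
step_arm(
  series=[
    {"x": 0,"y": 0,"z": 0.2,"wx": 0,"wy": 0,"wz": 0,"fingers": 1},
    {"x": 0,"y": 0,"z": 0.1,"wx": 0,"wy": 0,"wz": 0,"fingers": 1},
    {"x": 0,"y": 0,"z": 0,"wx": 0,"wy": 0,"wz": 0,"fingers": 1},
    {"x": 0,"y": 0,"z": 0,"wx": 0,"wy": 0,"wz": 0,"fingers": 0.4},
    {"x": 0,"y": 0,"z": 0,"wx": 0,"wy": 0,"wz": 0,"fingers": 0.2},
    {"x": 0,"y": 0,"z": 0,"wx": 0,"wy": 0,"wz": 0,"fingers": 0},
    {"x": 0,"y": 0,"z": 0,"wx": 0,"wy": 0,"wz": 0,"fingers": 0},
    {"x": 0,"y": 0,"z": 0,"wx": 0,"wy": 0,"wz": 0,"fingers": 0},
    {"x": 0,"y": 0,"z": 0,"wx": 0,"wy": 0,"wz": 0,"fingers": 0},
    {"x": 0,"y": 0,"z": 0,"wx": 0,"wy": 0,"wz": 0,"fingers": 0},
  ],
)

```text
t: 17.47
eef_pos: [0.6529, -0.0751, 0.0843]
eef_rot: [3.142, -0.0, 1.544]
force: [-0.7, -1.3, -1.0]
gripper_width: 0.0854
grasp_force: 0.0
```

Call:
step_arm(
  series=[
    {"x": 0,"y": 0,"z": -2,"wx": 0,"wy": 0,"wz": 0,"fingers": 0},
    {"x": 0,"y": 0,"z": -4,"wx": 0,"wy": 0,"wz": 0,"fingers": 0},
    {"x": 0,"y": 0,"z": -4,"wx": 0,"wy": 0,"wz": 0,"fingers": 0},
    {"x": 0,"y": 0,"z": 0,"wx": 0,"wy": 0,"wz": 0,"fingers": 0},
    {"x": 0,"y": 0,"z": 0,"wx": 0,"wy": 0,"wz": 0,"fingers": 0},
  ],
)

```text
t: 17.88
eef_pos: [0.6544, -0.0749, 0.1874]
eef_rot: [3.136, 0.001, 1.544]
force: [-0.4, -0.6, -1.5]
gripper_width: 0.0852
grasp_force: 0.0
```

```bash
python3 d.py .4435 .0 .18
```

```text
t 17.88 at [ 0.6544 -0.0749  0.1874] rot [3.136e+00 1.000e-03 1.544e+00] tool cm [  6.92 -21.29   0.62]
```

Call:
step_arm(
  series=[
    {"x": 0.3,"y": -1,"z": 0,"wx": 0,"wy": 0,"wz": 0,"fingers": 0},
    {"x": 0.7,"y": -2.1,"z": 0,"wx": 0,"wy": 0,"wz": 0,"fingers": 0},
    {"x": 0.8,"y": -2.5,"z": 0,"wx": 0,"wy": 0,"wz": 0,"fingers": 0},
    {"x": 0.8,"y": -2.5,"z": 0,"wx": 0,"wy": 0,"wz": 0,"fingers": 0},
    {"x": 0.8,"y": -2.5,"z": 0,"wx": 0,"wy": 0,"wz": 0,"fingers": 0},
    {"x": 0.8,"y": -2.5,"z": 0,"wx": 0,"wy": 0,"wz": 0,"fingers": 0},
    {"x": 0.8,"y": -2.5,"z": 0,"wx": 0,"wy": 0,"wz": 0,"fingers": 0},
    {"x": 0.8,"y": -2.5,"z": 0,"wx": 0,"wy": 0,"wz": 0,"fingers": 0},
    {"x": 0.7,"y": -2.1,"z": 0,"wx": 0,"wy": 0,"wz": 0,"fingers": 0},
    {"x": 0.4,"y": -1.1,"z": 0,"wx": 0,"wy": 0,"wz": 0,"fingers": 0},
  ],
)

```text
t: 18.72
eef_pos: [0.4389, 0.0001, 0.183]
eef_rot: [-3.139, 0.001, 1.544]
force: [-0.1, 0.2, 0.9]
gripper_width: 0.0856
grasp_force: 0.0
```

Call:
step_arm(
  series=[
    {"x": 0,"y": 0,"z": 0.5,"wx": 0,"wy": 0,"wz": 0,"fingers": 0},
    {"x": 0,"y": 0,"z": 0,"wx": 0,"wy": 0,"wz": 0,"fingers": 0},
    {"x": 0,"y": 0,"z": 0,"wx": 0,"wy": 0,"wz": 0,"fingers": 0},
    {"x": 0,"y": 0,"z": 0,"wx": 0,"wy": 0,"wz": 0,"fingers": 0},
  ],
)

```text
t: 19.05
eef_pos: [0.4422, -0.0007, 0.179]
eef_rot: [-3.141, -0.001, 1.544]
force: [-0.4, 0.1, -1.0]
gripper_width: 0.0852
grasp_force: 0.0
```

```bash
python3 d.py .4435 .0 .09
python3 - <<'E'
from h import *
c=cam("wrist");cv2.imwrite("pics/w8.png",c["image"]);print(proj(c,[[.4435,.0,.106]]).round())
E
```

```text
t 19.05 at [ 0.4422 -0.0007  0.179 ] rot [-3.141e+00 -1.000e-03  1.544e+00] tool cm [0.06 0.13 8.9 ]
[[322. 222.]]
```

View pics/w8.png

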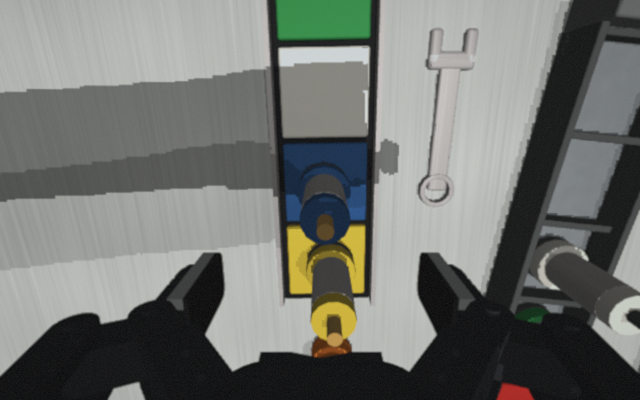

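The blue top is at (326,217), about 3 mm from the prediction, so I'll correct and grip. White stands upright in bay 2.

Call:
step_arm(
  series=[
    {"x": 0.3,"y": 0.3,"z": 2.9,"wx": 0,"wy": 0,"wz": 0,"fingers": 0},
    {"x": 0,"y": 0,"z": 3,"wx": 0,"wy": 0,"wz": 0,"fingers": 0},
    {"x": 0,"y": 0,"z": 3,"wx": 0,"wy": 0,"wz": 0,"fingers": 0},
    {"x": 0,"y": 0,"z": 0,"wx": 0,"wy": 0,"wz": 0,"fingers": 0},
    {"x": 0,"y": 0,"z": 0,"wx": 0,"wy": 0,"wz": 0,"fingers": 0},
    {"x": 0,"y": 0,"z": 0,"wx": 0,"wy": 0,"wz": 0,"fingers": 1},
    {"x": 0,"y": 0,"z": 0,"wx": 0,"wy": 0,"wz": 0,"fingers": 1},
    {"x": 0,"y": 0,"z": 0,"wx": 0,"wy": 0,"wz": 0,"fingers": 1},
    {"x": 0,"y": 0,"z": 0,"wx": 0,"wy": 0,"wz": 0,"fingers": 1},
    {"x": 0,"y": 0,"z": 0,"wx": 0,"wy": 0,"wz": 0,"fingers": 1},
  ],
  force=50,
)

```text
t: 19.93
eef_pos: [0.4454, 0.0024, 0.0914]
eef_rot: [3.14, 0.001, 1.544]
force: [-1.3, 0.0, 6.3]
gripper_width: 0.0311
grasp_force: 48.7
```

Call:
step_arm(
  series=[
    {"x": 0,"y": 0,"z": 0,"wx": 0,"wy": 0,"wz": 0,"fingers": 1},
    {"x": 0,"y": 0,"z": 0,"wx": 0,"wy": 0,"wz": 0,"fingers": 1},
    {"x": 0,"y": 0,"z": -1.5,"wx": 0,"wy": 0,"wz": 0,"fingers": 1},
    {"x": 0,"y": 0,"z": -3,"wx": 0,"wy": 0,"wz": 0,"fingers": 1},
    {"x": 0,"y": 0,"z": -3,"wx": 0,"wy": 0,"wz": 0,"fingers": 1},
    {"x": 0,"y": 0,"z": -3,"wx": 0,"wy": 0,"wz": 0,"fingers": 1},
    {"x": 0,"y": 0,"z": -2.5,"wx": 0,"wy": 0,"wz": 0,"fingers": 1},
    {"x": 0,"y": 0,"z": 0,"wx": 0,"wy": 0,"wz": 0,"fingers": 1},
    {"x": 0,"y": 0,"z": 0,"wx": 0,"wy": 0,"wz": 0,"fingers": 1},
  ],
)

```text
t: 20.68
eef_pos: [0.4454, 0.0024, 0.2214]
eef_rot: [3.139, 0.001, 1.544]
force: [-0.1, 1.4, -3.0]
gripper_width: 0.0308
grasp_force: 50.5
```

```bash
python3 d.py .661 .0005 .086
```

```text
t 20.68 at [0.4454 0.0024 0.2214] rot [3.139e+00 1.000e-03 1.544e+00] tool cm [ 0.41 21.52 13.6 ]
```

Call:
step_arm(
  series=[
    {"x": 0,"y": 1,"z": 0,"wx": 0,"wy": 0,"wz": 0,"fingers": 1},
    {"x": 0,"y": 2,"z": 0,"wx": 0,"wy": 0,"wz": 0,"fingers": 1},
    {"x": 0.1,"y": 2.6,"z": 0,"wx": 0,"wy": 0,"wz": 0,"fingers": 1},
    {"x": 0.1,"y": 2.6,"z": 0,"wx": 0,"wy": 0,"wz": 0,"fingers": 1},
    {"x": 0.1,"y": 2.6,"z": 0,"wx": 0,"wy": 0,"wz": 0,"fingers": 1},
    {"x": 0.1,"y": 2.6,"z": 0,"wx": 0,"wy": 0,"wz": 0,"fingers": 1},
    {"x": 0,"y": 2.6,"z": 0,"wx": 0,"wy": 0,"wz": 0,"fingers": 1},
    {"x": 0,"y": 2.6,"z": 0,"wx": 0,"wy": 0,"wz": 0,"fingers": 1},
    {"x": 0,"y": 1.9,"z": 0,"wx": 0,"wy": 0,"wz": 0,"fingers": 1},
    {"x": 0,"y": 1,"z": 0,"wx": 0,"wy": 0,"wz": 0,"fingers": 1},
  ],
)

```text
t: 21.52
eef_pos: [0.6609, 0.0006, 0.2172]
eef_rot: [-3.138, -0.001, 1.544]
force: [-0.7, -0.3, -1.9]
gripper_width: 0.0309
grasp_force: 50.3
```

Call:
step_arm(
  series=[
    {"x": 0,"y": 0,"z": 0,"wx": 0,"wy": 0,"wz": 0,"fingers": 1},
    {"x": 0,"y": 0,"z": 0,"wx": 0,"wy": 0,"wz": 0,"fingers": 1},
    {"x": 0,"y": 0,"z": 0,"wx": 0,"wy": 0,"wz": 0,"fingers": 1},
    {"x": 0,"y": 0,"z": 0,"wx": 0,"wy": 0,"wz": 0,"fingers": 1},
  ],
)

```text
t: 21.85
eef_pos: [0.6589, 0.0008, 0.2199]
eef_rot: [-3.141, 0.0, 1.544]
force: [-1.3, -0.9, -2.2]
gripper_width: 0.0307
grasp_force: 50.3
```

```bash
python3 d.py .661 .0005 .086
```

```text
t 21.85 at [0.6589 0.0008 0.2199] rot [-3.141  0.     1.544] tool cm [-0.02  0.22 13.39]
```

Call:
step_arm(
  series=[
    {"x": 0,"y": 0.1,"z": 2,"wx": 0,"wy": 0,"wz": 0,"fingers": 1},
    {"x": 0,"y": 0,"z": 3,"wx": 0,"wy": 0,"wz": 0,"fingers": 1},
    {"x": 0,"y": 0,"z": 3,"wx": 0,"wy": 0,"wz": 0,"fingers": 1},
    {"x": 0,"y": 0,"z": 2,"wx": 0,"wy": 0,"wz": 0,"fingers": 1},
    {"x": 0,"y": 0,"z": 1.5,"wx": 0,"wy": 0,"wz": 0,"fingers": 1},
    {"x": 0,"y": 0,"z": 1,"wx": 0,"wy": 0,"wz": 0,"fingers": 1},
    {"x": 0,"y": 0,"z": 0.5,"wx": 0,"wy": 0,"wz": 0,"fingers": 1},
    {"x": 0,"y": 0,"z": 0.3,"wx": 0,"wy": 0,"wz": 0,"fingers": 1},
    {"x": 0,"y": 0,"z": 0,"wx": 0,"wy": 0,"wz": 0,"fingers": 1},
    {"x": 0,"y": 0,"z": 0,"wx": 0,"wy": 0,"wz": 0,"fingers": 1},
  ],
)

```text
t: 22.68
eef_pos: [0.6615, 0.0008, 0.0885]
eef_rot: [3.14, -0.0, 1.544]
force: [0.4, 0.6, -2.0]
gripper_width: 0.0312
grasp_force: 50.4
```

Call:
step_arm(
  series=[
    {"x": 0,"y": 0,"z": 0.2,"wx": 0,"wy": 0,"wz": 0,"fingers": 1},
    {"x": 0,"y": 0,"z": 0.1,"wx": 0,"wy": 0,"wz": 0,"fingers": 1},
    {"x": 0,"y": 0,"z": 0,"wx": 0,"wy": 0,"wz": 0,"fingers": 1},
    {"x": 0,"y": 0,"z": 0,"wx": 0,"wy": 0,"wz": 0,"fingers": 0.4},
    {"x": 0,"y": 0,"z": 0,"wx": 0,"wy": 0,"wz": 0,"fingers": 0.2},
    {"x": 0,"y": 0,"z": 0,"wx": 0,"wy": 0,"wz": 0,"fingers": 0},
    {"x": 0,"y": 0,"z": 0,"wx": 0,"wy": 0,"wz": 0,"fingers": 0},
    {"x": 0,"y": 0,"z": 0,"wx": 0,"wy": 0,"wz": 0,"fingers": 0},
    {"x": 0,"y": 0,"z": 0,"wx": 0,"wy": 0,"wz": 0,"fingers": 0},
    {"x": 0,"y": 0,"z": 0,"wx": 0,"wy": 0,"wz": 0,"fingers": 0},
  ],
)

```text
t: 23.52
eef_pos: [0.6609, 0.0007, 0.0843]
eef_rot: [-3.142, -0.0, 1.544]
force: [0.1, -0.5, -1.0]
gripper_width: 0.0852
grasp_force: 0.0
```

Call:
step_arm(
  series=[
    {"x": 0,"y": 0,"z": -2,"wx": 0,"wy": 0,"wz": 0,"fingers": 0},
    {"x": 0,"y": 0,"z": -4,"wx": 0,"wy": 0,"wz": 0,"fingers": 0},
    {"x": 0,"y": 0,"z": -4,"wx": 0,"wy": 0,"wz": 0,"fingers": 0},
    {"x": 0,"y": 0,"z": 0,"wx": 0,"wy": 0,"wz": 0,"fingers": 0},
    {"x": 0,"y": 0,"z": 0,"wx": 0,"wy": 0,"wz": 0,"fingers": 0},
  ],
)

```text
t: 23.93
eef_pos: [0.6624, 0.0011, 0.1874]
eef_rot: [3.136, 0.0, 1.544]
force: [0.0, -0.4, -1.3]
gripper_width: 0.0855
grasp_force: 0.0
```

```bash
python3 d.py .4485 -.0715 .18
```

```text
t 23.93 at [0.6624 0.0011 0.1874] rot [3.136 0.    1.544] tool cm [ -7.83 -21.19   0.63]
```

Call:
step_arm(
  series=[
    {"x": -0.4,"y": -1,"z": 0,"wx": 0,"wy": 0,"wz": 0,"fingers": 0},
    {"x": -0.7,"y": -2,"z": 0,"wx": 0,"wy": 0,"wz": 0,"fingers": 0},
    {"x": -0.9,"y": -2.5,"z": 0,"wx": 0,"wy": 0,"wz": 0,"fingers": 0},
    {"x": -0.9,"y": -2.5,"z": 0,"wx": 0,"wy": 0,"wz": 0,"fingers": 0},
    {"x": -1,"y": -2.5,"z": 0,"wx": 0,"wy": 0,"wz": 0,"fingers": 0},
    {"x": -1,"y": -2.5,"z": 0,"wx": 0,"wy": 0,"wz": 0,"fingers": 0},
    {"x": -0.9,"y": -2.5,"z": 0,"wx": 0,"wy": 0,"wz": 0,"fingers": 0},
    {"x": -0.9,"y": -2.5,"z": 0,"wx": 0,"wy": 0,"wz": 0,"fingers": 0},
    {"x": -0.7,"y": -2,"z": 0,"wx": 0,"wy": 0,"wz": 0,"fingers": 0},
    {"x": -0.4,"y": -1.1,"z": 0,"wx": 0,"wy": 0,"wz": 0,"fingers": 0},
  ],
)

```text
t: 24.77
eef_pos: [0.4449, -0.0727, 0.183]
eef_rot: [-3.139, 0.001, 1.542]
force: [0.5, 0.6, -0.3]
gripper_width: 0.0854
grasp_force: 0.0
```

Call:
step_arm(
  series=[
    {"x": 0,"y": 0,"z": 0.5,"wx": 0,"wy": 0,"wz": 0,"fingers": 0},
    {"x": 0,"y": 0,"z": 0,"wx": 0,"wy": 0,"wz": 0,"fingers": 0},
    {"x": 0,"y": 0,"z": 0,"wx": 0,"wy": 0,"wz": 0,"fingers": 0},
    {"x": 0,"y": 0,"z": 0,"wx": 0,"wy": 0,"wz": 0,"fingers": 0},
  ],
)

```text
t: 25.1
eef_pos: [0.4485, -0.071, 0.179]
eef_rot: [-3.141, -0.001, 1.545]
force: [0.3, -0.5, -0.7]
gripper_width: 0.0854
grasp_force: 0.0
```

```bash
python3 d.py .4485 -.0715 .09
python3 - <<'E'
from h import *
c=cam("wrist");cv2.imwrite("pics/w9.png",c["image"]);print(proj(c,[[.4485,-.0715,.106]]).round())
E
```

```text
t 25.1 at [ 0.4485 -0.071   0.179 ] rot [-3.141e+00 -1.000e-03  1.545e+00] tool cm [-0.06  0.    8.9 ]
[[320. 224.]]
```

View pics/w9.png

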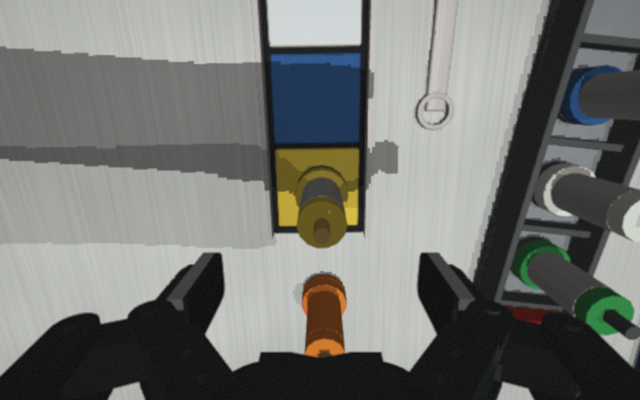

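The yellow top is at (321,223), right where predicted. Green, white and blue stand in order from the red block. Gripping yellow.

Call:
step_arm(
  series=[
    {"x": 0,"y": 0,"z": 2.9,"wx": 0,"wy": 0,"wz": 0,"fingers": 0},
    {"x": 0,"y": 0,"z": 3,"wx": 0,"wy": 0,"wz": 0,"fingers": 0},
    {"x": 0,"y": 0,"z": 3,"wx": 0,"wy": 0,"wz": 0,"fingers": 0},
    {"x": 0,"y": 0,"z": 0,"wx": 0,"wy": 0,"wz": 0,"fingers": 0},
    {"x": 0,"y": 0,"z": 0,"wx": 0,"wy": 0,"wz": 0,"fingers": 0},
    {"x": 0,"y": 0,"z": 0,"wx": 0,"wy": 0,"wz": 0,"fingers": 1},
    {"x": 0,"y": 0,"z": 0,"wx": 0,"wy": 0,"wz": 0,"fingers": 1},
    {"x": 0,"y": 0,"z": 0,"wx": 0,"wy": 0,"wz": 0,"fingers": 1},
    {"x": 0,"y": 0,"z": 0,"wx": 0,"wy": 0,"wz": 0,"fingers": 1},
    {"x": 0,"y": 0,"z": 0,"wx": 0,"wy": 0,"wz": 0,"fingers": 1},
  ],
  force=50,
)

```text
t: 25.98
eef_pos: [0.4487, -0.0718, 0.0914]
eef_rot: [3.14, 0.001, 1.544]
force: [-1.0, 0.3, 5.9]
gripper_width: 0.031
grasp_force: 48.9
```

Call:
step_arm(
  series=[
    {"x": 0,"y": 0,"z": 0,"wx": 0,"wy": 0,"wz": 0,"fingers": 1},
    {"x": 0,"y": 0,"z": 0,"wx": 0,"wy": 0,"wz": 0,"fingers": 1},
    {"x": 0,"y": 0,"z": -1.5,"wx": 0,"wy": 0,"wz": 0,"fingers": 1},
    {"x": 0,"y": 0,"z": -3,"wx": 0,"wy": 0,"wz": 0,"fingers": 1},
    {"x": 0,"y": 0,"z": -3,"wx": 0,"wy": 0,"wz": 0,"fingers": 1},
    {"x": 0,"y": 0,"z": -3,"wx": 0,"wy": 0,"wz": 0,"fingers": 1},
    {"x": 0,"y": 0,"z": -2.5,"wx": 0,"wy": 0,"wz": 0,"fingers": 1},
    {"x": 0,"y": 0,"z": 0,"wx": 0,"wy": 0,"wz": 0,"fingers": 1},
    {"x": 0,"y": 0,"z": 0,"wx": 0,"wy": 0,"wz": 0,"fingers": 1},
  ],
)

```text
t: 26.73
eef_pos: [0.4482, -0.0718, 0.221]
eef_rot: [3.14, 0.001, 1.544]
force: [-0.0, 0.7, -5.0]
gripper_width: 0.0305
grasp_force: 51.1
```

```bash
python3 d.py .670 .0755 .086
```

```text
t 26.73 at [ 0.4482 -0.0718  0.221 ] rot [3.140e+00 1.000e-03 1.544e+00] tool cm [15.35 21.75 13.52]
```

Call:
step_arm(
  series=[
    {"x": 0.7,"y": 1,"z": 0,"wx": 0,"wy": 0,"wz": 0,"fingers": 1},
    {"x": 1.4,"y": 2,"z": 0,"wx": 0,"wy": 0,"wz": 0,"fingers": 1},
    {"x": 1.9,"y": 2.6,"z": 0,"wx": 0,"wy": 0,"wz": 0,"fingers": 1},
    {"x": 1.9,"y": 2.6,"z": 0,"wx": 0,"wy": 0,"wz": 0,"fingers": 1},
    {"x": 1.9,"y": 2.6,"z": 0,"wx": 0,"wy": 0,"wz": 0,"fingers": 1},
    {"x": 1.9,"y": 2.6,"z": 0,"wx": 0,"wy": 0,"wz": 0,"fingers": 1},
    {"x": 1.9,"y": 2.6,"z": 0,"wx": 0,"wy": 0,"wz": 0,"fingers": 1},
    {"x": 1.8,"y": 2.6,"z": 0,"wx": 0,"wy": 0,"wz": 0,"fingers": 1},
    {"x": 1.3,"y": 2.1,"z": 0,"wx": 0,"wy": 0,"wz": 0,"fingers": 1},
    {"x": 0.7,"y": 1.1,"z": 0,"wx": 0,"wy": 0,"wz": 0,"fingers": 1},
  ],
)

```text
t: 27.57
eef_pos: [0.6706, 0.0788, 0.2167]
eef_rot: [-3.138, -0.001, 1.546]
force: [-1.3, -1.0, -4.7]
gripper_width: 0.0311
grasp_force: 51.1
```

Call:
step_arm(
  series=[
    {"x": 0,"y": 0,"z": 0,"wx": 0,"wy": 0,"wz": 0,"fingers": 1},
    {"x": 0,"y": 0,"z": 0,"wx": 0,"wy": 0,"wz": 0,"fingers": 1},
    {"x": 0,"y": 0,"z": 0,"wx": 0,"wy": 0,"wz": 0,"fingers": 1},
    {"x": 0,"y": 0,"z": 0,"wx": 0,"wy": 0,"wz": 0,"fingers": 1},
  ],
)

```text
t: 27.9
eef_pos: [0.6691, 0.0756, 0.2195]
eef_rot: [-3.14, 0.001, 1.543]
force: [0.3, -1.4, -3.2]
gripper_width: 0.0309
grasp_force: 51.2
```

```bash
python3 d.py .670 .0755 .086
```

```text
t 27.9 at [0.6691 0.0756 0.2195] rot [-3.140e+00  1.000e-03  1.543e+00] tool cm [ 0.    0.11 13.35]
```

Call:
step_arm(
  series=[
    {"x": 0,"y": 0,"z": 2,"wx": 0,"wy": 0,"wz": 0,"fingers": 1},
    {"x": 0,"y": 0,"z": 3,"wx": 0,"wy": 0,"wz": 0,"fingers": 1},
    {"x": 0,"y": 0,"z": 3,"wx": 0,"wy": 0,"wz": 0,"fingers": 1},
    {"x": 0,"y": 0,"z": 2,"wx": 0,"wy": 0,"wz": 0,"fingers": 1},
    {"x": 0,"y": 0,"z": 1.5,"wx": 0,"wy": 0,"wz": 0,"fingers": 1},
    {"x": 0,"y": 0,"z": 1,"wx": 0,"wy": 0,"wz": 0,"fingers": 1},
    {"x": 0,"y": 0,"z": 0.5,"wx": 0,"wy": 0,"wz": 0,"fingers": 1},
    {"x": 0,"y": 0,"z": 0.3,"wx": 0,"wy": 0,"wz": 0,"fingers": 1},
    {"x": 0,"y": 0,"z": 0,"wx": 0,"wy": 0,"wz": 0,"fingers": 1},
    {"x": 0,"y": 0,"z": 0,"wx": 0,"wy": 0,"wz": 0,"fingers": 1},
  ],
)

```text
t: 28.73
eef_pos: [0.6706, 0.0767, 0.0885]
eef_rot: [3.14, -0.0, 1.544]
force: [1.3, 0.6, -4.4]
gripper_width: 0.0307
grasp_force: 51.1
```

Call:
step_arm(
  series=[
    {"x": 0,"y": 0,"z": 0.2,"wx": 0,"wy": 0,"wz": 0,"fingers": 1},
    {"x": 0,"y": 0,"z": 0.1,"wx": 0,"wy": 0,"wz": 0,"fingers": 1},
    {"x": 0,"y": 0,"z": 0,"wx": 0,"wy": 0,"wz": 0,"fingers": 1},
    {"x": 0,"y": 0,"z": 0,"wx": 0,"wy": 0,"wz": 0,"fingers": 0.4},
    {"x": 0,"y": 0,"z": 0,"wx": 0,"wy": 0,"wz": 0,"fingers": 0.2},
    {"x": 0,"y": 0,"z": 0,"wx": 0,"wy": 0,"wz": 0,"fingers": 0},
    {"x": 0,"y": 0,"z": 0,"wx": 0,"wy": 0,"wz": 0,"fingers": 0},
    {"x": 0,"y": 0,"z": 0,"wx": 0,"wy": 0,"wz": 0,"fingers": 0},
    {"x": 0,"y": 0,"z": 0,"wx": 0,"wy": 0,"wz": 0,"fingers": 0},
    {"x": 0,"y": 0,"z": 0,"wx": 0,"wy": 0,"wz": 0,"fingers": 0},
  ],
)

```text
t: 29.57
eef_pos: [0.6699, 0.0765, 0.0843]
eef_rot: [-3.142, -0.0, 1.544]
force: [0.0, -0.2, -0.7]
gripper_width: 0.0856
grasp_force: 0.0
```

Call:
step_arm(
  series=[
    {"x": 0,"y": 0,"z": -2,"wx": 0,"wy": 0,"wz": 0,"fingers": 0},
    {"x": 0,"y": 0,"z": -4,"wx": 0,"wy": 0,"wz": 0,"fingers": 0},
    {"x": 0,"y": 0,"z": -4,"wx": 0,"wy": 0,"wz": 0,"fingers": 0},
    {"x": 0,"y": 0,"z": -4,"wx": 0,"wy": 0,"wz": 0,"fingers": 0},
    {"x": 0,"y": 0,"z": -4,"wx": 0,"wy": 0,"wz": 0,"fingers": 0},
    {"x": 0,"y": 0,"z": -2,"wx": 0,"wy": 0,"wz": 0,"fingers": 0},
    {"x": 0,"y": 0,"z": 0,"wx": 0,"wy": 0,"wz": 0,"fingers": 0},
    {"x": 0,"y": 0,"z": 0,"wx": 0,"wy": 0,"wz": 0,"fingers": 0},
  ],
)

```text
t: 30.23
eef_pos: [0.6704, 0.0768, 0.2858]
eef_rot: [3.139, -0.0, 1.544]
force: [-0.6, 0.7, -1.2]
gripper_width: 0.0854
grasp_force: 0.0
```

```bash
python3 - <<'E'
from h import *
a=cam("wrist")["image"];b=cam("scene")["image"]
cv2.imwrite("pics/fin.png",np.hstack([cv2.resize(a[:,200:500],(400,533)),cv2.resize(b[80:320,170:390],(400,436))[:533] if 0 else cv2.resize(b[60:320,175:370],(400,533))]))
E
```

```text
(no output)
```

View pics/fin.png

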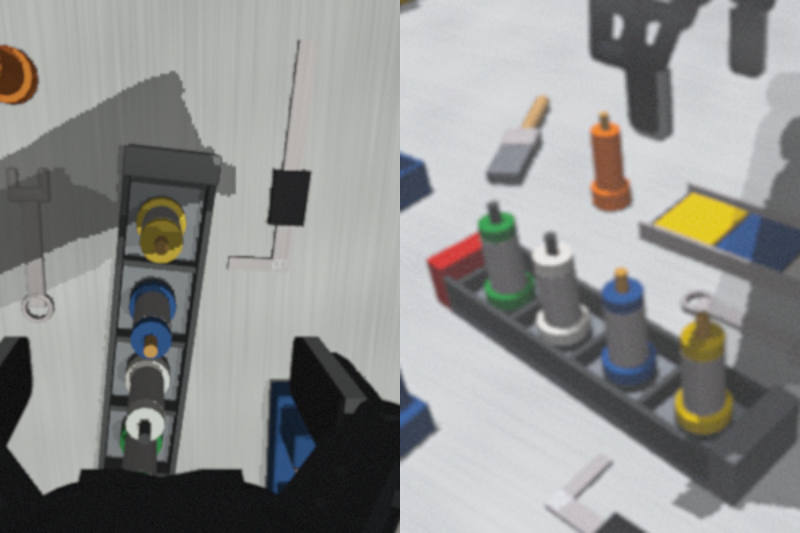

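All four stand upright in their bays, green, white, blue, yellow from the red block, and the gripper is clear of them.

```bash
python3 -c "
from workcell import robot
print(robot.sign_off())"
```

```text
the job is handed in; nothing more can be done
None
```

I handed in the job at about 30 s: the green, white, blue and yellow chucks stand upright in the rack in that order from the red block, one to a bay. The final pictures show this, but the sign-off gave no verdict.

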